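# Screw down the hanging foot of a weight stand

### The job

The small grey four-legged stand rocks because its screw foot hangs in the air. Turn the black knurled knob clockwise until that foot just touches the bench, without lifting the other feet off it, then let go and set the largest weight upright on the ring mark on the stand. Leave the stand where it is and do not disturb the other things on the bench.

Things in the scene. Friction and masses are not known exactly. Their poses are not given: they have to be found in the camera images.
- stand: Loose stand, about 2 kg: round aluminium platform 120 mm across, flat top 55 mm above the bench, on four splayed grey legs with rubber pads. Origin at bench level; +z up, +x points to the screw foot. Fixed pads: centres 105 mm from the origin at 70, 180, 290 degrees anticlockwise from +x. Platform centre at x = -20 mm; an arm along +x, at most 67 mm high, ends in the screw's boss at x = 105 mm.
- weight_mark (a point): Centre of the black ring mark (44 mm outside diameter), which is the centre of the platform's top face; axes as the stand's.
- knob_grip (a point): Centre of the black knurled knob of the screw foot, 31 mm in diameter, 24 mm high, on a thin threaded rod. Its z is the screw's axis, pointing up out of the knob; it leans 30 degrees from vertical towards the stand's -x, so the foot points down and outwards. x, y turn with the knob. With the foot on the bench it lies 112 mm above the bench; 45 mm of rod then stand free between knob and boss.
- foot_pad (a point): Centre of the flat underside of the screw foot's rubber pad (26 mm across, stays level, does not turn with the knob); at z = 0 it touches the bench. Axes as the stand's.
- foot_knob (a joint): Knob angle, rad; grows as it is turned clockwise seen from above. Range 0 to 8; at 0 the pad is 7 mm above the bench. One turn (6.28 rad) drives knob, rod and foot together 10 mm along the leaning axis and so lowers the pad 8.66 mm. The knob needs about 0.05 N m and stays where it is left. Turned on after the foot has touched, it lifts the stand.
- weight_200g: Largest of three grey metal weights: 30 mm in diameter, 52 mm high, 200 g, with a narrower neck and head; to be gripped on its body, 10 to 30 mm above its underside. Origin at the centre of its underside, z up.
- weight_100g: Middle weight, 24 mm in diameter, 42 mm high; to be left alone. Origin at the centre of its underside.
- weight_50g: Smallest weight, 18 mm in diameter, 34 mm high; to be left alone. Origin at the centre of its underside.
- vial_1: Bystander: vial 25 mm in diameter, 54 mm high, black cap. Origin at the centre of its underside.
- vial_2: Bystander: vial like vial_1 with a blue cap.
- vial_4: Bystander: vial like vial_1 with a red cap.
- dropper_bottle: Bystander: brown dropper bottle 35 mm in diameter, 103 mm high. Origin at the centre of its underside.
- rubber_stopper: Bystander: orange-brown stopper 31 mm in diameter, 25 mm high. Origin at the centre of its underside.
- work_bench: The steel bench; its flat top is z = 0.

How it is judged (in metres and radians):
On the way, in this order (a step that is already met when the one before it is completed fails the run):
1. the screw foot touches the bench, the stand is level within 1 degree (no foot lifted by more than about 3 mm), the knob is released and the largest weight is not yet on the stand (contact force between screw_foot and work_bench above 0.2 N and angle between stand's own z axis and vertical below 0.018 rad and contact force between the fingers and stand below 0.1 N and contact force between weight_200g and stand below 0.05 N), for 0.3 s.
2. the largest weight stands on the ring mark, released (horizontal distance between weight_200g and weight_mark below 0.012 m and contact force between weight_200g and stand above 1 N and contact force between weight_200g and the fingers below 0.1 N), for 0.3 s.
At the end, for the whole second after the job is handed in: The screw foot bears on the bench, the stand is level within 1 degree, and the 200 g weight stands upright and at rest on the platform, its centre within 12 mm of the centre of the ring mark (contact force between screw_foot and work_bench above 0.2 N and angle between stand's own z axis and vertical below 0.018 rad and horizontal distance between weight_200g and weight_mark below 0.012 m and z of weight_200g in the frame of weight_mark between -0.003 and 0.003 m and angle between weight_200g's own z axis and vertical below 0.06 rad and linear speed of each of weight_200g, stand below 0.01 m/s); the robot touches nothing.
It fails at once if the stand shoved more than 40 mm (distance of stand from where it was at the start of the episode above 0.04 m).
It fails at once if another weight, a vial, the bottle or the stopper disturbed (moved more than 25 mm) (distance of any of weight_100g, weight_50g, vial_1, vial_2, vial_4, dropper_bottle, rubber_stopper from where it was at the start of the episode above 0.025 m).
It also fails if it takes over 72 s, if anything falls off the work surface, if the arm or the gripper's body presses on something with over 40 N, if the wrist force passes 120 N, or if a joint passes its speed limit or range.

### The arm

A 7-joint arm with a two-finger parallel gripper is mounted at the origin on a cart in front of the work surface, level with it; the furniture and walls round the work are solid. World frame = base frame: x ahead of the robot, y to its left, z up, the work surface at z = 0. Lengths are in mm, angles in rad, forces in N, time in s.
With the tool pointing down it reaches from about 425 to 825 mm from the base axis. Payload 3.6 kg.
Tool frame: the origin (TCP) lies midway between the tips of the shut fingers; the grasp point (between the pads) lies 19 mm behind it; z points along the fingers, y is the direction in which the jaws open and shut (so a half turn about z gives the same grasp; the last joint's range is limited). The gripper opens to 93 mm and grips with 3 to 60 N. Pads are 15 mm wide; open, the fingers measure 128 mm over their backs; the gripper's body (75 mm by 188 mm) begins 65 mm behind the grasp point.
Start: joints at [-1.298, 0.615, -0.013, 1.423, 0.008, 1.103, -0.04], TCP at [191.93, 620.987, 218.64] pointing down, gripper open.
Joint ranges: [-3.12, 3.12], [-0.3, 2.06], [-1.34, 1.32], [0.26, 2.42], [-1.36, 4.5], [0.01, 1.98], [-2.84, 2.84]. Speed limits (rad/s): [2.79, 2.79, 3.14, 3.14, 3.14, 3.14, 3.14].

### API

Orientations are given as a unit quaternion [x, y, z, w].
In Python, from cell import env, optics gives the robot as it stands.
- The arm moves only by the tool drive_tool, never from a script. Its argument "rows" is a list of rows, each a list of 3 entries, a list of its own where there are three numbers: the shift along the tool's x, y, z in mm, then the turn about the tool's z in rad, then the opening, from -1 (shut) to 1 (fully open). A call has 1 to 8 rows; each row shifts and turns the commanded pose from where the row before left it, along the tool's axes as they then stand; what a row does not reach is not made up. A row lasts 1/12 s, in which the tool goes at most 41.7 mm and 7.16 degrees, less where a joint would pass 70% of its speed; a pose out of reach is approached as far as the arm can. A call with a gripper value outside its range is refused whole. The fingers move at their own pace and stop on an object; "newtons" is the grip in N (left out, the last holds). Time passes only in rows, so rows that do not move let the fingers close. It gives the time, the measured TCP pose, the force and the opening at its end, in the units of the state.
- env.get_obs(): the state, without advancing time (a new reading comes with each control period).
- optics.read_camera(name): name is "scene" or "side" or "wrist"; returns a dict with "color" (384x512x3 uint8, blue, green, red), "vfov" (degrees; the focal length in pixels is half the picture's height over the tangent of half this angle, whatever the lens; pixels are square), "cx", "cy" (the principal point, pixels), "T" (4x4, takes a point from camera to world coordinates). Camera axes: x right, y down, z forward; pixel columns grow to the right and rows downward; lengths in mm; the calibration is good to about 2 mm. A picture is of the moment at which its call begins. There is no depth.
- env.finish_job(): hands the job in, once; it reports no verdict.
The state is a dict: "clock": time; "joint_positions": joint angles; "joint_vel": joint speeds; "joint_torque": joint torques, N m; "tool_pos": TCP position; "tcp_rot": TCP orientation; "wrist_force": force on the tool from outside, world axes, zero at the start; "moment": the same for the moment, N m; "opening": finger opening in mm.
Only numpy, scipy, OpenCV 4.12 (cv2) and the standard library are available. Lean on these libraries where they do the work, as an engineer would, in place of code of your own. Each camera call takes 0.05 s, during which the arm holds its last target.

## Working session

There is one attempt and no reset: what is moved stays moved. The work goes in short steps, Python scripts to look and compute and a tool call to move; the robot and the scene stay as the last step left them, time stands still between calls to the robot, and variables do not carry over. Pictures are saved under pics/ and viewed, and the job is handed in when it is done.

Besides the shell and the picture viewer there is one more tool, called after "Emit:" as a command line: name --argument value ..., lists and objects as JSON in quotes. drive_tool: Moves the arm, as the interface text tells. Its arguments: {"type":"object","properties":{"rows":{"type":"array","items":{"type":"array"}},"newtons":{"type":"number"}},"required":["rows"]}

```bash
ls; mkdir -p pics
python3 - <<'E'
from cell import env, optics
import cv2
print(env.get_obs())
for n in ["scene","side","wrist"]:
    r=optics.read_camera(n); cv2.imwrite(f"pics/{n}0.png",r["color"]); print(n,r["vfov"],r["cx"],r["cy"],r["T"].round(3).tolist())
E
```

```text
pics
{'clock': 0.0, 'joint_positions': array([-1.29754311,  0.6158981 , -0.0126024 ,  1.42488701,  0.00806522,
        1.10338296, -0.04040032]), 'joint_vel': array([ 0.00025044, -0.00027388,  0.00078789,  0.00099353, -0.0007757 ,
       -0.0008733 ,  0.00088788]), 'joint_torque': array([-3.79623871e-04, -4.58930397e+01,  2.09088139e-01, -1.65747017e+01,
       -6.10255217e-02,  2.04185187e-02,  2.28606532e-04]), 'tool_pos': array([191.69219887, 620.26924935, 217.49884352]), 'tcp_rot': array([ 1.49296730e-01,  9.88791632e-01, -1.24982452e-03, -1.82254022e-04]), 'wrist_force': array([ 0.37937798, -0.12889791,  0.77348784]), 'moment': array([-0.02723356, -0.01880232, -0.0092196 ]), 'opening': 92.8673272619189}
scene 55.904595236351426 254.33881253446705 191.28197550070763 [[0.757, -0.321, 0.569, -176.585], [-0.653, -0.338, 0.678, -735.97], [-0.025, -0.885, -0.465, 315.038], [0.0, 0.0, 0.0, 1.0]]
side 56.68058642705763 257.83771554012037 198.78653629179325 [[-0.953, -0.168, 0.254, 209.777], [-0.304, 0.575, -0.76, 1200.649], [-0.018, -0.801, -0.598, 524.166], [0.0, 0.0, 0.0, 1.0]]
wrist 62.50110262976484 257.5220202884516 196.8599149642502 [[0.297, 0.914, 0.278, 113.623], [0.955, -0.283, -0.088, 644.863], [-0.002, 0.291, -0.957, 383.93], [0.0, 0.0, 0.0, 1.0]]
```

View pics/scene0.png

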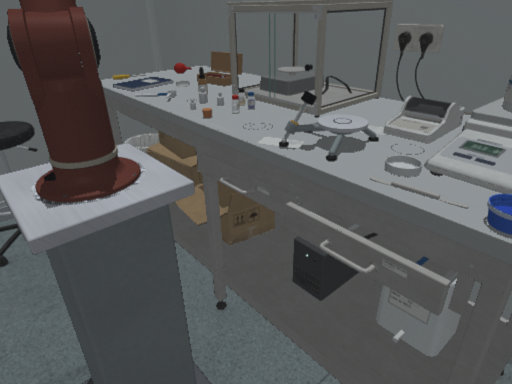

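View pics/side0.png

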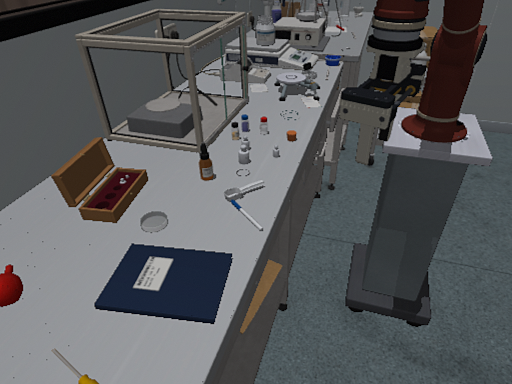

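View pics/wrist0.png

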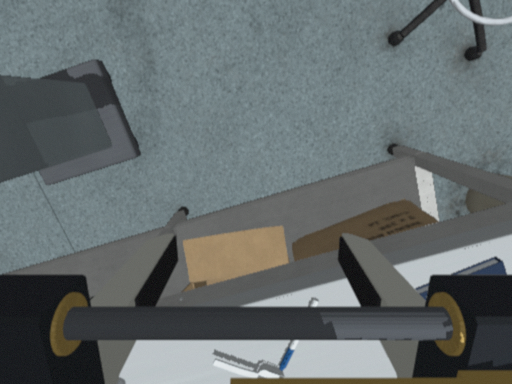

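```bash
cat > h.py <<'E'
import numpy as np, cv2
from cell import env, optics
def cam(n):
    r=optics.read_camera(n); r["f"]=192/np.tan(np.radians(r["vfov"]/2)); r["T"]=np.array(r["T"]); return r
def ray(r,u,v):
    d=r["T"][:3,:3]@np.array([(u-r["cx"])/r["f"],(v-r["cy"])/r["f"],1]); return r["T"][:3,3],d/np.linalg.norm(d)
def onz(r,u,v,z):
    o,d=ray(r,u,v); return o+d*(z-o[2])/d[2]
def proj(r,p):
    q=r["T"][:3,:3].T@(np.array(p)-r["T"][:3,3]); return np.array([r["cx"]+r["f"]*q[0]/q[2], r["cy"]+r["f"]*q[1]/q[2]])
def tri(rs,uvs):
    A=np.zeros((3,3));b=np.zeros(3)
    for r,(u,v) in zip(rs,uvs):
        o,d=ray(r,u,v);M=np.eye(3)-np.outer(d,d);A+=M;b+=M@o
    p=np.linalg.solve(A,b); return p,[ (proj(r,p)-np.array(uv)).round(1) for r,uv in zip(rs,uvs)]
def crop(img,x,y,w,h,name,s=None):
    s=s or min(800/w,600/h); c=cv2.resize(img[y:y+h,x:x+w],None,fx=s,fy=s,interpolation=cv2.INTER_CUBIC); cv2.imwrite("pics/"+name+".png",c)
E
python3 - <<'E'
from h import *
s=cv2.imread("pics/scene0.png"); d=cv2.imread("pics/side0.png")
crop(s,260,70,160,110,"s_stand",5); crop(s,180,70,100,75,"s_w",8); crop(d,200,90,120,90,"d_w",6.6); crop(d,265,60,70,60,"d_stand",10)
E
```

```text
(no output)
```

View pics/s_stand.png

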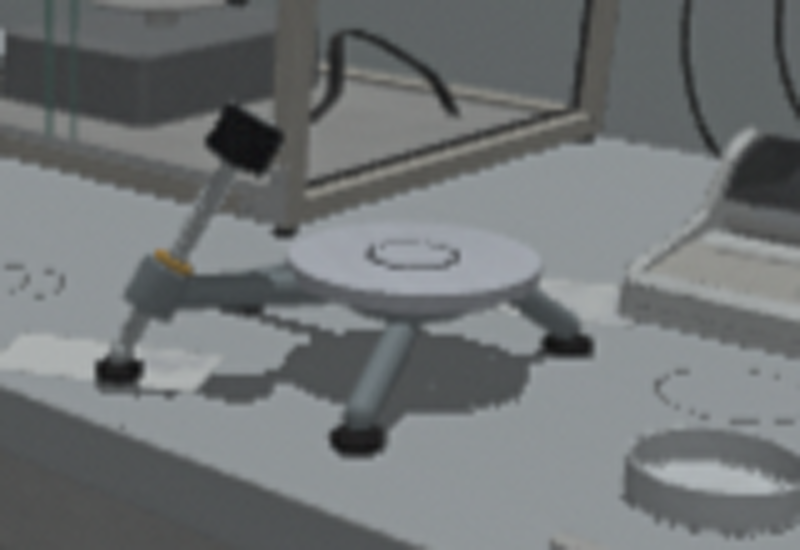

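View pics/s_w.png

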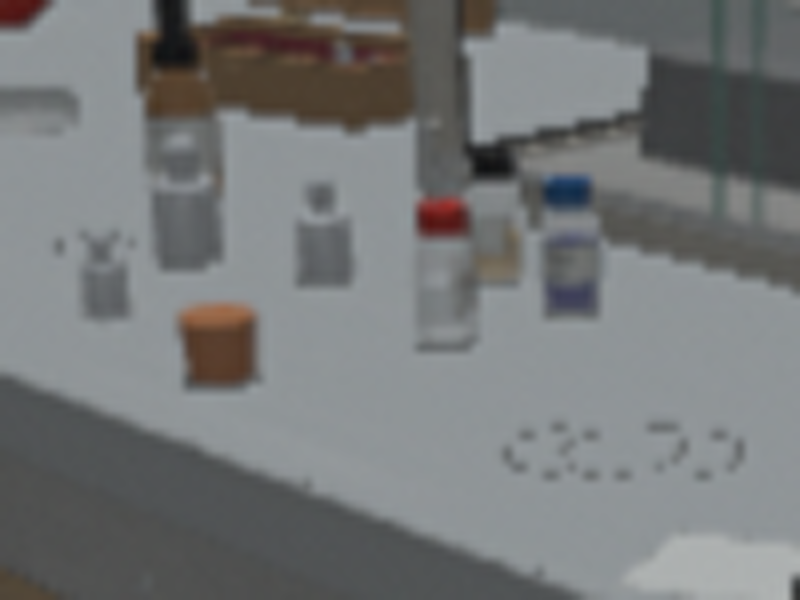

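View pics/d_w.png

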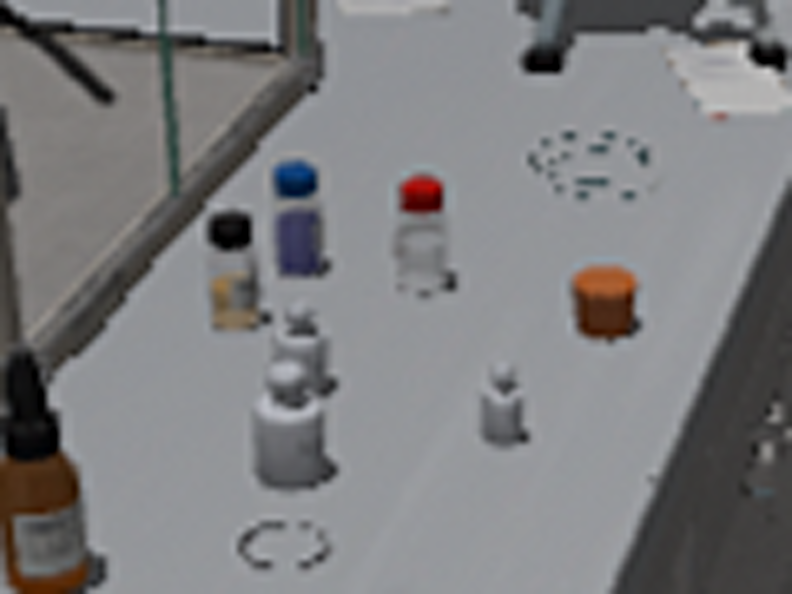

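View pics/d_stand.png

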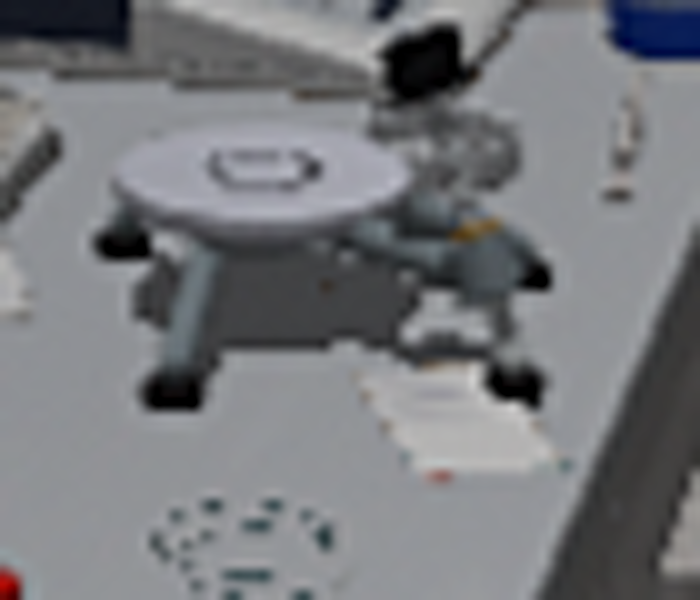

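Run:
```python
from h import *
s=cam("scene"); d=cam("side")
S=lambda x,y:(260+x/5-.4,70+y/5-.4)
W=lambda x,y:(180+x/8-.4,70+y/8-.4)
D=lambda x,y:(265+x/10-.45,60+y/10-.45)
V=lambda x,y:(200+x/6.6-.4,90+y/6.6-.4)
pts={"knob":(S(243,140),D(423,62)),"ring":(S(412,254),D(264,171)),"w200top":(W(180,140),V(288,368)),"w200bot":(W(187,262),V(290,475)),"red":(W(443,217),V(421,195)),"w100":(W(320,190),V(298,315)),"w50":(W(100,245),V(504,378)),"stop":(W(218,345),V(605,300)),
"fbackpad?":(S(568,345),D(125,240)),"screwpad":(S(120,370),D(517,383)),"bottle":(W(175,45),V(28,430)),"blue":(W(567,190),V(296,178)),"black":(W(495,160),V(231,228))}
for k,(a,b) in pts.items():
    p,r=tri([s,d],[a,b]); print(k,p.round(1),r, onz(s,*a,0).round(0) if 0 else "")
print(onz(s,*S(412,254),55).round(1),onz(d,*D(264,171),55).round(1))
```

```text
knob [ 461.2 -178.9  115.1] [array([-0.,  0.]), array([-0., -0.])] 
ring [ 532.6 -225.8   54.7] [array([-0.3,  0.5]), array([-0.1, -0.3])] 
w200top [526.4 371.9  50.8] [array([-0.2,  0.3]), array([-0.2, -0.4])] 
w200bot [526.4 373.6  -2.1] [array([ 0., -0.]), array([0. , 0.1])] 
red [525.2 182.9  47.4] [array([-0.2,  0.3]), array([-0.2, -0.3])] 
w100 [548.2 298.7  36.6] [array([-0.2,  0.3]), array([-0.2, -0.3])] 
w50 [447.  315.6  28.2] [array([-0.2,  0.3]), array([-0.2, -0.3])] 
stop [427.7 201.6  12.7] [array([-0.1,  0.1]), array([-0.1, -0.1])] 
fbackpad? [ 603.1 -273.6    3.9] [array([-0.1,  0.2]), array([-0.1, -0.1])] 
screwpad [ 411.9 -148.9    6.6] [array([-0.4,  0.6]), array([-0.2, -0.4])] 
bottle [595.8 478.6  69. ] [array([-0.2,  0.4]), array([-0.4, -0.6])] 
blue [589.4 182.2  48. ] [array([-0.1,  0.2]), array([-0.1, -0.2])] 
black [600.8 243.8  48.5] [array([-0.2,  0.4]), array([-0.3, -0.5])] 
[ 535.6 -224.3   55. ] [ 531.  -220.9   55. ]
```

Run:
```python
from h import *
s=cam("scene"); d=cam("side")
print("scene front corner", onz(s,317,117,0).round(0)); 
for uv in [(109,134),(198,151),(247,100)]: print("side",uv,onz(d,*uv,0).round(0))
print(tri([s],[(0,0)]) if 0 else "", )
p=onz(d,198,151,0)
for z in (200,250,300,350): print(z, proj(d,[p[0],p[1],z]).round(0))
# fixed pads predicted
import numpy as np
ring=np.array([532.6,-223.5,55]); th=np.radians(146.7)
ex=np.array([np.cos(th),np.sin(th)]); o=ring[:2]+20*ex; print("origin",o)
S=lambda x,y:(260+x/5-.4,70+y/5-.4)
for n,(x,y) in {"p70":(357,440),"p180":(568,348),"screw":(120,378)}.items(): print(n,onz(s,*S(x,y),5).round(1))
for a in (70,180,290,0):
    t=th+np.radians(a); q=o+105*np.array([np.cos(t),np.sin(t)]); print(a,q.round(1),(proj(s,[*q,5])-[260,70])*5, (proj(d,[*q,5])-[265,60])*10)
```

```text
scene front corner [662. -42.   0.]
side (109, 134) [1013.  332.    0.]
side (198, 151) [679. 356.   0.]
side (247, 100) [669. -70.   0.]

200 [189.  85.]
250 [187.  66.]
300 [184.  46.]
350 [181.  24.]
origin [ 515.88385277 -212.51954364]
p70 [ 430.4 -279.7    5. ]
p180 [ 598. -277.    5.]
screw [ 410.8 -151.5    5. ]
70 [ 431.7 -275.3] [348.90536542 434.4639753 ] [517.01839363 265.31582963]
180 [ 603.6 -270.2] [560.38893644 340.00123524] [116.61083119 233.9932195 ]
290 [ 540.  -110.3] [234.29640315 297.39589761] [166.06781634 382.24532195]
0 [ 428.1 -154.9] [148.16854819 368.91583786] [471.42818405 368.91446956]
```

Emit:
drive_tool --rows '[[[0, 0, 0], 0.094, 1], [[0, 0, 0], 0.094, 1], [[0, 0, 0], 0.093, 1], [[-36, -11, 0], 0, 1], [[-36, -11, 0], 0, 1], [[-36, -11, 0], 0, 1], [[-36, -11, 0], 0, 1], [[-36, -11, 0], 0, 1]]' --newtons 10

```text
clock: 1.02
tool_pos: [313.1, 474.8, 218.8]
tcp_rot: [0.286, 0.958, 0.0, 0.0]
wrist_force: [1.0, -1.3, -0.4]
opening: 93.0
```

Emit:
drive_tool --rows '[[[-36, -11, 0], 0, 1], [[-36, -11, 0], 0, 1], [[-36, -11, 0], 0, 1], [[-36, -11, 0], 0, 1], [[-36, -12, 0], 0, 1], [[-24, -26, 0], 0, 1], [[-24, -26, 0], 0, 1], [[-24, -26, 0], 0, 1]]'

```text
clock: 1.68
tool_pos: [449.8, 224.2, 218.7]
tcp_rot: [0.286, 0.958, 0.0, 0.0]
wrist_force: [0.6, 1.1, -0.7]
opening: 92.8
```

Emit:
drive_tool --rows '[[[-21, -30, 0], 0, 1], [[-21, -30, 0], 0, 1], [[-21, -30, 0], 0, 1], [[-21, -30, 0], 0, 1], [[-21, -30, 0], 0, 1], [[-21, -30, 0], 0, 1], [[-21, -30, 0], 0, 1], [[-21, -30, 0], 0, 1]]'

```text
clock: 2.35
tool_pos: [458.1, -68.5, 219.0]
tcp_rot: [0.286, 0.958, 0.0, 0.0]
wrist_force: [0.6, 0.2, -1.3]
opening: 93.1
```

Emit:
drive_tool --rows '[[[-21, -30, 0], 0, 1], [[-21, -30, 0], 0, 1], [[-20, -31, 0], 0, 1], [[0, 0, 0], 0, 1], [[0, 0, 0], 0, 1]]'

```text
clock: 2.77
tool_pos: [459.6, -179.6, 218.8]
tcp_rot: [0.289, 0.957, -0.0, 0.0]
wrist_force: [-0.6, -0.4, -0.5]
opening: 92.9
```

Run:
```python
from h import *
o=env.get_obs(); print(o["tool_pos"],o["tcp_rot"],o["joint_positions"].round(2))
for n in ["scene","wrist","side"]:
    r=cam(n); cv2.imwrite(f"pics/{n}1.png",r["color"])
    if n=="wrist": print(r["T"].round(3).tolist()); print(proj(r,[461.2,-178.9,117]),proj(r,[532.6,-223.5,55]))
```

```text
[ 459.58781134 -179.58681974  218.75482825] [ 2.89091508e-01  9.57301343e-01 -4.39112447e-04  2.16433177e-04] [ 0.17  0.38  0.21  1.87 -0.1   0.9   1.42]
[[0.551, 0.798, 0.243, 391.505], [0.834, -0.528, -0.16, -132.418], [0.001, 0.291, -0.957, 384.964], [0.0, 0.0, 0.0, 1.0]]
[256.95305594 199.367015  ] [258.93392931 253.02746017]
```

View pics/wrist1.png

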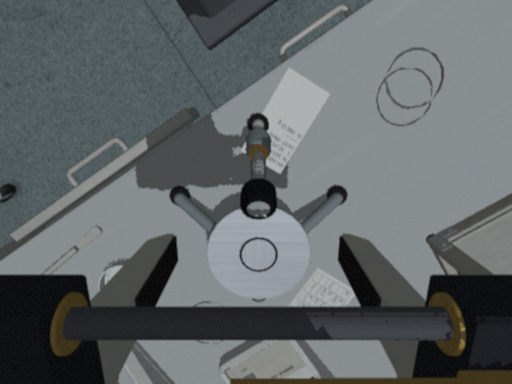

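View pics/scene1.png

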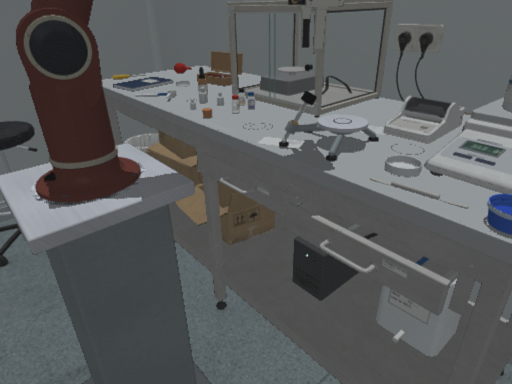

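Run:
```python
from h import *
w=cv2.imread("pics/wrist1.png"); crop(w,165,100,190,205,"wz1",2.9); crop(w,225,105,70,70,"wz2",8);crop(w,225,165,70,60,"wz3",10)
```

```text
(no output)
```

View pics/wz1.png

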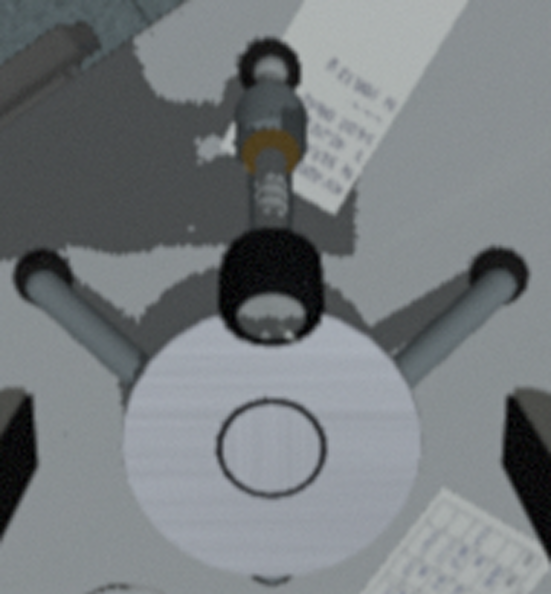

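View pics/wz3.png

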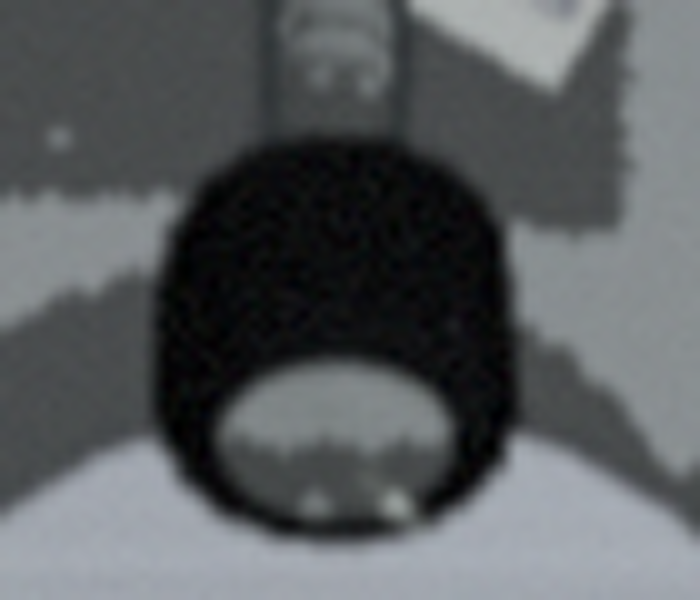

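```bash
cat > k.py <<'E'
from h import *
r=cam("wrist")
P={"ring":(258.3,254,55),"pA":(179.6,194,7),"pB":(336.5,193.8,7),"screw":(257.6,123.4,12),"knob":(258.4,198.3,119)}
q={k:onz(r,*v[:2],v[2]) for k,v in P.items()}
for k in q: print(k,q[k].round(1))
d=(q["screw"]-q["ring"]); print("yaw",np.degrees(np.arctan2(d[1],d[0])), np.linalg.norm(d[:2]))
d=(q["knob"]-q["ring"]); print("yaw knob",np.degrees(np.arctan2(d[1],d[0])), np.linalg.norm(d[:2]))
d=(q["pB"]-q["pA"]); print("yaw pads",np.degrees(np.arctan2(d[1],d[0]))+90-180, np.linalg.norm(d[:2]))
o=env.get_obs(); a=2*np.arctan2(o["tcp_rot"][1],o["tcp_rot"][0]); print("tool x yaw",np.degrees(a),"tcp",o["tool_pos"].round(1))
E
python3 k.py
```

```text
ring [ 533.8 -222.4   55. ]
pA [ 431.6 -272.4    7. ]
pB [ 538.5 -108.9    7. ]
screw [ 412.8 -144.    12. ]
knob [ 460.9 -174.9  119. ]
yaw 147.07962630104774 144.14838922115612
yaw knob 146.9072807017985 86.95300927890385
yaw pads -33.16483412032292 195.31778217162852
tool x yaw 146.91425315247542 tcp [ 460.4 -175.   218.6]
```

```bash
python3 k.py; python3 k.py | grep -E "knob|tool"; python3 -c "
from h import *
for i in range(2):
  o=env.get_obs();print(o['clock'],o['tool_pos'],o['joint_vel'].round(3))"
```

```text
ring [ 533.9 -222.2   55. ]
pA [ 431.8 -272.3    7. ]
pB [ 538.5 -108.7    7. ]
screw [ 412.8 -143.9   12. ]
knob [ 461.  -174.7  119. ]
yaw 147.11954663062852 144.16424386175314
yaw knob 146.9428058178416 86.97197534993252
yaw pads -33.124950973074874 195.33708517820546
tool x yaw 146.91241974324947 tcp [ 460.4 -175.1  218.6]
knob [ 461.1 -174.8  119. ]
yaw knob 146.9427229851773 86.99706820086145
tool x yaw 146.90235943946794 tcp [ 460.4 -175.3  218.7]
3.0667 [ 460.389119   -175.25981341  218.67758978] [ 0.002 -0.     0.005 -0.002  0.    -0.    -0.001]
3.0667 [ 460.389119   -175.25981341  218.67758978] [ 0.002 -0.     0.005 -0.002  0.    -0.    -0.001]
```

```bash
cat > m.py <<'E'
from h import *
import sys
def meas(name,zk=119,pr=True):
    r=cam("wrist"); im=r["color"]; cv2.imwrite(f"pics/{name}.png",im); g=cv2.cvtColor(im,cv2.COLOR_BGR2GRAY)
    out={}
    # knob: dark blob
    m=(g<34).astype(np.uint8); m=cv2.morphologyEx(m,cv2.MORPH_CLOSE,np.ones((3,3)))
    cs,_=cv2.findContours(m,cv2.RETR_EXTERNAL,cv2.CHAIN_APPROX_NONE)
    for c in cs:
        x,y,w,h=cv2.boundingRect(c)
        if 150<x<360 and y<300 and cv2.contourArea(c)>60: 
            print("blob",x,y,w,h,round(cv2.contourArea(c)),np.round(cv2.moments(c)["m10"]/cv2.moments(c)["m00"],1),np.round(cv2.moments(c)["m01"]/cv2.moments(c)["m00"],1))
    return r
if __name__=="__main__":
    r=meas(sys.argv[1]); o=env.get_obs(); print(o["tool_pos"].round(2))
    for a in sys.argv[2:]:
        u,v,z=map(float,a.split(",")); print(a,onz(r,u,v,z).round(1))
E
python3 m.py w2
```

```text
blob 326 187 18 14 84 334.7 191.8
blob 169 187 19 14 96 177.1 191.4
blob 238 180 37 38 744 255.9 194.2
blob 247 115 20 16 94 255.5 121.4
[ 460.37 -175.54  218.7 ]
```

View pics/w2.png

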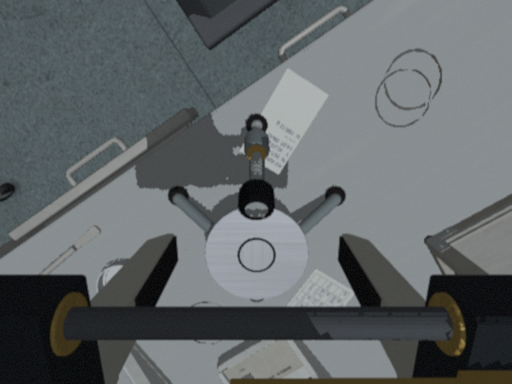

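Run:
```python
from h import *
r=cam("wrist"); o=env.get_obs(); p=o["tool_pos"]; print(p, r["T"][:3,3])
print("cam-rel tcp", r["T"][:3,:3].T@(p-r["T"][:3,3]))
for dz in (0,50,100): print(dz,proj(r,p-[0,0,dz]))
a=np.radians(146.9); X=np.array([np.cos(a),np.sin(a)]);Y=np.array([np.sin(a),-np.cos(a)])
for u,v,z in [(256.5,199,119),(256.5,199,116),(256.5,254.5,55)]:
    q=onz(r,u,v,z); d=(q-p)[:2]; print(q.round(1),"tool dx,dy",(d@X).round(1),(d@Y).round(1))
```

```text
[ 460.32271026 -175.80389983  218.71613549] [ 391.72088197 -131.05610176  385.04363539]
cam-rel tcp [4.14103521e-02 2.99684383e+01 1.82962577e+02]
0 [257.5936317  248.68468891]
50 [257.53691889 217.99990556]
100 [257.49967921 197.85117277]
[ 460.7 -177.1  119. ] tool dx,dy -1.0 -0.9
[ 461.4 -177.6  116. ] tool dx,dy -1.9 -0.9
[ 533.3 -224.9   55. ] tool dx,dy -88.0 -1.3
```

Emit:
drive_tool --rows '[[[-0.7, -1.1, 15], 0, 0.1], [[0, 0, 22], 0, 0.1], [[0, 0, 25], 0, 0.1], [[0, 0, 25], 0, 0.1], [[0, 0, 20], 0, 0.1], [[0, 0, 12], 0, 0.1], [[0, 0, 0], 0, 0.1], [[0, 0, 0], 0, 0.1]]' --newtons 8

```text
clock: 3.83
tool_pos: [460.0, -177.9, 99.4]
tcp_rot: [0.286, 0.958, 0.0, -0.001]
wrist_force: [-0.0, -0.2, 0.3]
opening: 51.9
```

Run:
```python
from h import *
o=env.get_obs(); print(o)
for n in ["wrist","scene"]:
    r=cam(n); im=r["color"]; cv2.imwrite(f"pics/{n}3.png",im)
    if n=="scene": crop(im,260,60,160,110,"s3",5)
```

```text
{'clock': 3.8333, 'joint_positions': array([ 0.20985105,  0.54900495,  0.16816608,  2.00704794, -0.15552556,
        0.59864263,  1.47331065]), 'joint_vel': array([ 4.69835263e-05, -2.68083508e-02,  7.27964961e-03, -2.02611317e-02,
        1.26371911e-03,  7.30688372e-04,  1.26878678e-04]), 'joint_torque': array([-2.61626526e-03, -3.53855538e+01,  1.72152210e+00, -9.87164229e+00,
        3.61502163e-03,  9.01616388e-02,  3.90552770e-03]), 'tool_pos': array([ 460.01305953, -177.86903885,   99.43070604]), 'tcp_rot': array([ 2.85984567e-01,  9.58234050e-01,  9.98982421e-06, -5.77733802e-04]), 'wrist_force': array([-0.03921396, -0.19877   ,  0.31557483]), 'moment': array([-0.00146558,  0.02668568,  0.04460146]), 'opening': 51.88307881260707}
```

View pics/wrist3.png

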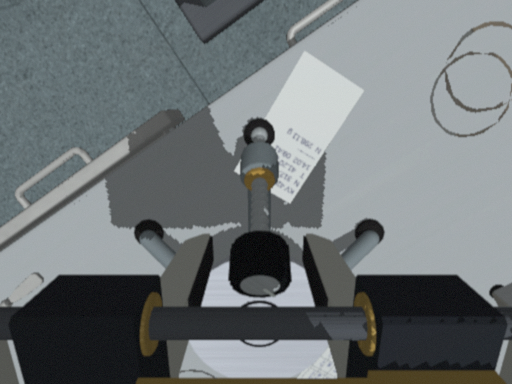

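View pics/s3.png

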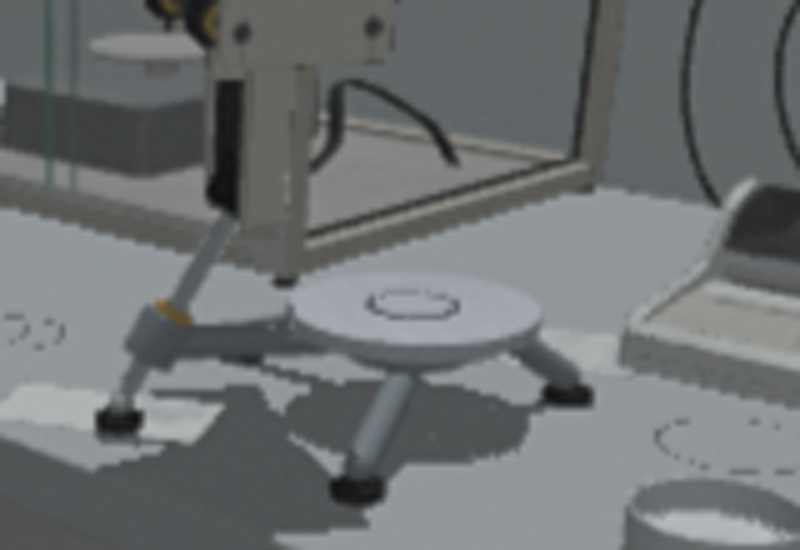

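Emit:
drive_tool --rows '[[[0, 1.2, 0], 0, 0], [[0, 0, 0], -0.11, 0], [[0, 0, 0], -0.12, 0], [[0, 0, 0], -0.12, 0], [[0, 0, 0], 0, -0.3], [[0, 0, 0], 0, -0.5], [[0, 0, 0], 0, -0.6], [[0, 0, 0], 0, -0.7]]' --newtons 8

```text
clock: 4.6
tool_pos: [461.3, -177.5, 100.2]
tcp_rot: [0.116, 0.993, -0.0, 0.001]
wrist_force: [-0.2, -0.4, 1.8]
opening: 33.5
```

Run:
```python
from h import *
o=env.get_obs(); print(o["tool_pos"],o["wrist_force"],o["moment"],o["opening"],o["tcp_rot"])
for n in ["wrist"]:
    r=cam(n); im=r["color"]; cv2.imwrite(f"pics/{n}4.png",im)
```

```text
[ 461.29804045 -177.5084165   100.18887459] [-0.20531561 -0.38612638  1.7674972 ] [ 0.00019607  0.03260392 -0.084315  ] 33.51817606367434 [ 1.16180884e-01  9.93227763e-01 -2.59429528e-04  7.38247759e-04]
```

View pics/wrist4.png

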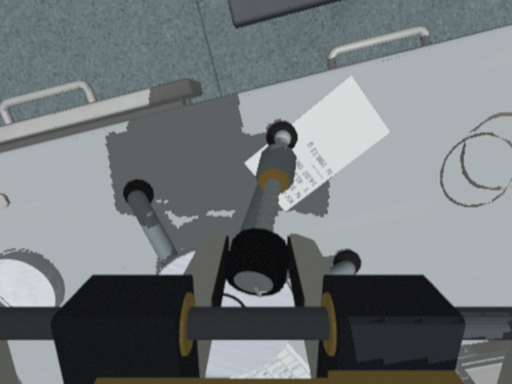

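Emit:
drive_tool --rows '[[[0, 0, 0], 0, -0.8], [[0, 0, 0], 0.1, -0.8], [[0, 0, 0], 0.1, -0.8], [[0, 0, 0], 0.1, -0.8], [[0, 0, 0], 0.1, -0.8], [[0, 0, 0], 0.1, -0.8], [[0, 0, 0], 0.1, -0.8], [[0, 0, 0], 0.1, -0.8]]'

```text
clock: 5.32
tool_pos: [460.2, -177.0, 99.4]
tcp_rot: [0.45, 0.893, -0.0, -0.001]
wrist_force: [0.2, 0.3, 0.5]
opening: 33.1
```

Run:
```python
from h import *
o=env.get_obs(); print(o["tool_pos"],o["wrist_force"],o["moment"],o["opening"],o["tcp_rot"])
for n in ["wrist","scene"]:
    r=cam(n); im=r["color"]; cv2.imwrite(f"pics/{n}5.png",im)
    if n=="scene": crop(im,260,60,160,110,"s5",5)
```

```text
[ 460.24488817 -176.99193977   99.41830374] [0.20439811 0.30540264 0.5017814 ] [-0.16133664  0.24561458  0.22618476] 33.078506283182705 [ 4.50197623e-01  8.92928622e-01 -3.83472051e-04 -6.54855650e-04]
```

View pics/wrist5.png

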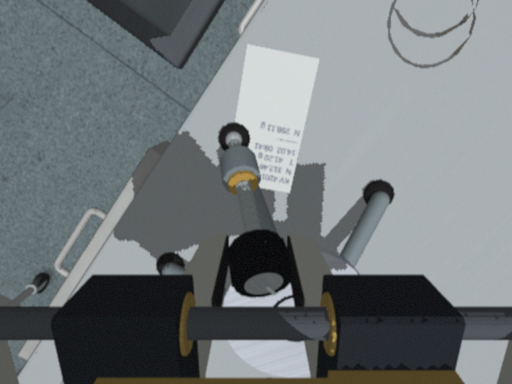

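View pics/s5.png

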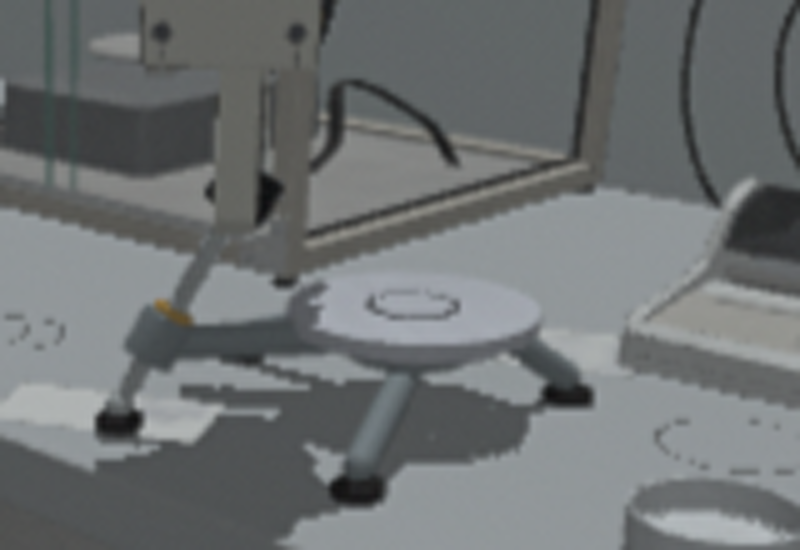

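Emit:
drive_tool --rows '[[[0, 0, 0], 0, 0], [[0, 0, 0], 0, 0], [[0, 0, 0], -0.11, 0], [[0, 0, 0], -0.12, 0], [[0, 0, 0], -0.12, 0], [[0, 0, 0], 0, 0], [[0, 0, 0], 0, 0]]'

```text
clock: 6.0
tool_pos: [460.6, -177.5, 99.7]
tcp_rot: [0.288, 0.958, 0.0, 0.0]
wrist_force: [0.2, 0.6, -0.3]
opening: 46.6
```

Run:
```python
from h import *
o=env.get_obs(); print(o["tool_pos"],o["opening"],o["tcp_rot"])
a=cv2.imread("pics/wrist3.png")
r=cam("wrist"); im=r["color"]; cv2.imwrite("pics/wrist6.png",im)
c=np.hstack([x[100:320,215:305] for x in (a,im)]); cv2.imwrite("pics/c6.png",cv2.resize(c,None,fx=2.7*1.4,fy=2.7,interpolation=2) if 0 else cv2.resize(c,None,fx=2.7,fy=2.7,interpolation=2))
```

```text
[ 460.62230135 -177.51427968   99.68632524] 46.607786406911536 [2.87754591e-01 9.57704155e-01 2.10049530e-04 3.99392484e-05]
```

View pics/c6.png

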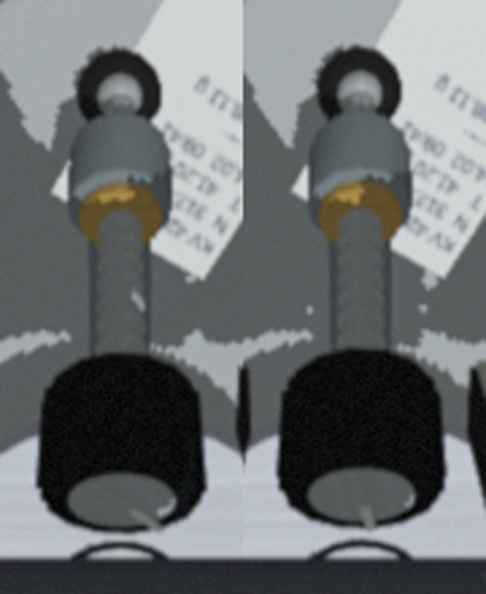

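```bash
cat > cap.py <<'E'
from h import *
a=np.radians(146.9); SX=np.array([np.cos(a),np.sin(a),0]); AX=-0.5*SX+np.array([0,0,.866]); AY=np.cross(AX,np.cross(SX,AX)); AY/=np.linalg.norm(AY) # in-plane, toward +SX (down-out)
AZ=np.cross(AX,AY)
def capang(T,f,cx,cy,uv,c0):
    # angle of ray hit on cap plane through c0, about AX; clockwise-from-above positive
    d=T[:3,:3]@np.array([(uv[0]-cx)/f,(uv[1]-cy)/f,1]); o=T[:3,3]
    t=((c0-o)@AX)/(d@AX); p=o+t*d-c0
    return np.degrees(-np.arctan2(p@AZ,p@AY)), np.linalg.norm(p), p@AY,p@AZ
E
python3 - <<'E'
from h import *
for n in (3,6):
    im=cv2.imread(f"pics/wrist{n}.png"); crop(im,228,265,66,32,f"cap{n}",12)
E
```

```text
(no output)
```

View pics/cap3.png

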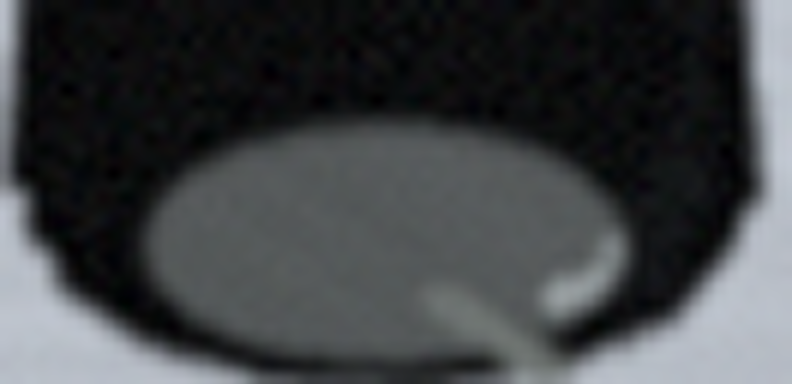

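View pics/cap6.png

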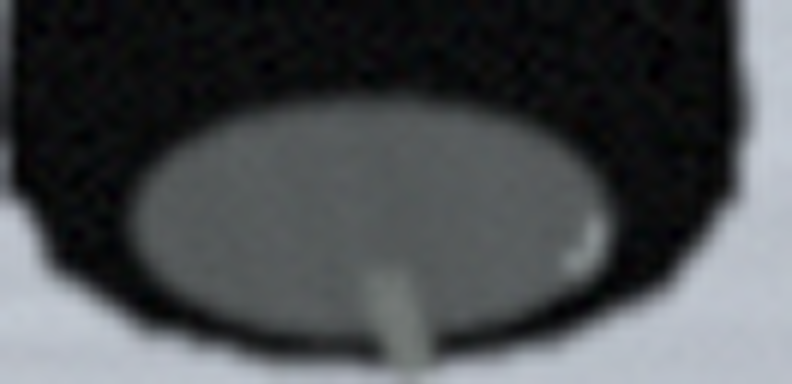

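Emit:
drive_tool --rows '[[[0.8, 0, 1.4], 0, 0], [[0, 0, 0], -0.1, 0], [[0, 0, 0], -0.1, 0], [[0, 0, 0], -0.1, 0], [[0, 0, 0], -0.1, 0], [[0, 0, 0], 0, -0.5], [[0, 0, 0], 0, -0.7], [[0, 0, 0], 0, -0.8]]' --newtons 12

```text
clock: 6.72
tool_pos: [460.0, -177.0, 98.2]
tcp_rot: [0.092, 0.996, -0.0, -0.0]
wrist_force: [-0.8, -0.6, 0.2]
opening: 33.2
```

Emit:
drive_tool --rows '[[[0, 0, 0], 0, -0.8], [[0, 0, 0], 0.115, -0.8], [[0, 0, 0], 0.115, -0.8], [[0, 0, 0], 0.115, -0.8], [[0, 0, 0], 0.115, -0.8], [[0, 0, 0], 0.115, -0.8], [[0, 0, 0], 0.115, -0.8], [[0, 0, 0], 0.11, -0.8]]'

```text
clock: 7.38
tool_pos: [459.9, -177.1, 98.3]
tcp_rot: [0.473, 0.881, -0.001, 0.0]
wrist_force: [-0.1, -0.6, 0.1]
opening: 33.4
```

Emit:
drive_tool --rows '[[[0, 0, 0], 0, -0.8], [[0, 0, 0], 0, 0], [[0, 0, 0], 0, 0], [[0, 0, 0], -0.1, 0], [[0, 0, 0], -0.1, 0], [[0, 0, 0], -0.1, 0], [[0, 0, 0], -0.1, 0], [[0, 0, 0], 0, 0]]'

```text
clock: 8.05
tool_pos: [459.9, -177.0, 98.3]
tcp_rot: [0.285, 0.958, 0.0, -0.0]
wrist_force: [-0.5, -0.5, 0.1]
opening: 46.3
```

```bash
cat > look.py <<'E'
from h import *
import sys
n=sys.argv[1]
o=env.get_obs(); print(o["clock"],o["tool_pos"].round(1),o["opening"].round(1), 2*np.degrees(np.arctan2(o["tcp_rot"][1],o["tcp_rot"][0])))
r=cam("wrist"); im=r["color"]; cv2.imwrite(f"pics/wrist{n}.png",im); 
a=cv2.resize(im[105:305,213:308],None,fx=3,fy=3,interpolation=2); b=cv2.resize(im[258:298,228:294],None,fx=7.5,fy=7.5,interpolation=2)
c=np.zeros((600,800,3),np.uint8); c[:600,:285]=a; c[:300,300:795]=b; cv2.imwrite(f"pics/l{n}.png",c)
g=cv2.cvtColor(im,cv2.COLOR_BGR2GRAY); k=(g[232:275,200:320]<30); cols=np.where(k.sum(0)>12)[0]+200; print("knob cols",cols.min(),cols.max())
E
python3 look.py 7
```

```text
Traceback (most recent call last):
  File "look.py", line 4, in <module>
    o=env.get_obs(); print(o["clock"],o["tool_pos"].round(1),o["opening"].round(1), 2*np.degrees(np.arctan2(o["tcp_rot"][1],o["tcp_rot"][0])))
                                                             ^^^^^^^^^^^^^^^^^^
AttributeError: 'float' object has no attribute 'round'
```

```bash
sed -i 's/o\["opening"\].round(1)/round(o["opening"],1)/' look.py; python3 look.py 7
```

```text
8.05 [ 459.9 -177.    98.3] 46.3 146.85445965802734
knob cols 207 308
```

View pics/l7.png

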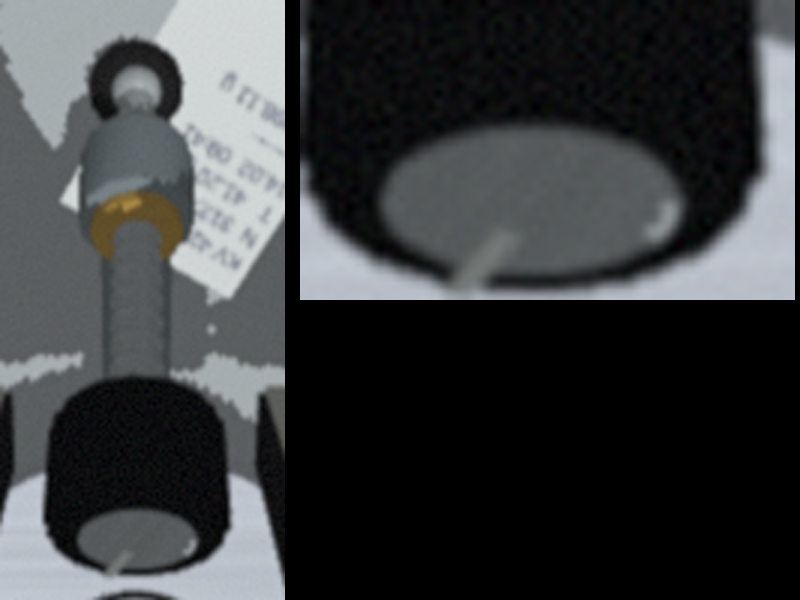

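Emit:
drive_tool --rows '[[[0.8, 0, 1.3], 0, 0], [[0, 0, 0], -0.112, 0], [[0, 0, 0], -0.112, 0], [[0, 0, 0], -0.112, 0], [[0, 0, 0], -0.112, 0], [[0, 0, 0], 0, -0.5], [[0, 0, 0], 0, -0.8], [[0, 0, 0], 0, -0.8]]' --newtons 15

```text
clock: 8.77
tool_pos: [459.3, -176.7, 96.9]
tcp_rot: [0.068, 0.998, -0.0, -0.0]
wrist_force: [-0.7, -0.2, 1.0]
opening: 33.4
```

Emit:
drive_tool --rows '[[[0, 0, 0], 0.112, -0.8], [[0, 0, 0], 0.112, -0.8], [[0, 0, 0], 0.112, -0.8], [[0, 0, 0], 0.112, -0.8], [[0, 0, 0], 0.112, -0.8], [[0, 0, 0], 0.112, -0.8], [[0, 0, 0], 0.112, -0.8], [[0, 0, 0], 0.112, -0.8]]'

```text
clock: 9.43
tool_pos: [459.0, -176.5, 96.9]
tcp_rot: [0.494, 0.869, -0.001, -0.0]
wrist_force: [0.0, -1.2, -1.2]
opening: 33.2
```

Emit:
drive_tool --rows '[[[0, 0, 0], 0, 0], [[0, 0, 0], 0, 0], [[0, 0, 0], -0.112, 0], [[0, 0, 0], -0.112, 0], [[0, 0, 0], -0.112, 0], [[0, 0, 0], -0.112, 0], [[0, 0, 0], 0, 0]]'

```text
clock: 10.02
tool_pos: [459.3, -176.6, 97.1]
tcp_rot: [0.285, 0.959, 0.0, 0.0]
wrist_force: [0.1, 0.3, 0.3]
opening: 46.5
```

```bash
python3 look.py 8
```

```text
10.0167 [ 459.3 -176.6   97.1] 46.5 146.8737046205986
knob cols 207 307
```

View pics/l8.png

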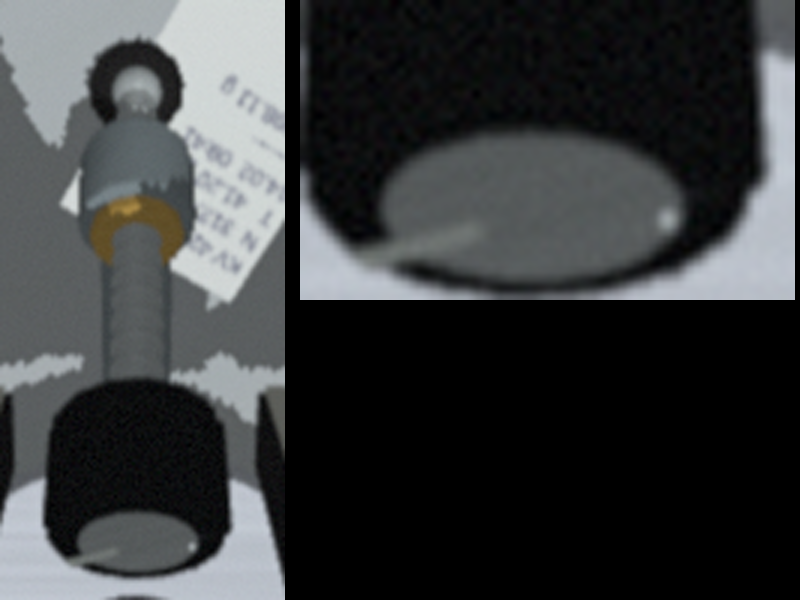

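Emit:
drive_tool --rows '[[[0.9, 0, 1.5], 0, 0], [[0, 0, 0], -0.112, 0], [[0, 0, 0], -0.112, 0], [[0, 0, 0], -0.112, 0], [[0, 0, 0], -0.112, 0], [[0, 0, 0], 0, -0.5], [[0, 0, 0], 0, -0.8], [[0, 0, 0], 0, -0.8]]'

```text
clock: 10.73
tool_pos: [458.6, -176.3, 95.5]
tcp_rot: [0.068, 0.998, -0.0, 0.0]
wrist_force: [-0.7, -0.8, 0.2]
opening: 33.3
```

Emit:
drive_tool --rows '[[[0, 0, 0], 0.112, -0.8], [[0, 0, 0], 0.112, -0.8], [[0, 0, 0], 0.112, -0.8], [[0, 0, 0], 0.112, -0.8], [[0, 0, 0], 0.112, -0.8], [[0, 0, 0], 0.112, -0.8], [[0, 0, 0], 0.112, -0.8], [[0, 0, 0], 0.112, -0.8]]'

```text
clock: 11.4
tool_pos: [458.3, -175.9, 95.4]
tcp_rot: [0.494, 0.869, -0.001, -0.0]
wrist_force: [0.5, -0.9, -0.6]
opening: 33.7
```

Emit:
drive_tool --rows '[[[0, 0, 0], 0, 0], [[0, 0, 0], 0, 0], [[0, 0, 0], -0.112, 0], [[0, 0, 0], -0.112, 0], [[0, 0, 0], -0.112, 0], [[0, 0, 0], -0.112, 0], [[0, 0, 0], 0, 0]]'

```text
clock: 11.98
tool_pos: [458.5, -176.2, 95.6]
tcp_rot: [0.285, 0.959, 0.0, 0.0]
wrist_force: [-0.5, 0.3, 0.4]
opening: 46.5
```

```bash
python3 look.py 9
```

```text
11.9833 [ 458.5 -176.2   95.6] 46.5 146.87342078896916
knob cols 207 308
```

Emit:
drive_tool --rows '[[[0.4, 0, 0.8], -0.112, 0], [[0, 0, 0], -0.112, 0], [[0, 0, 0], -0.112, 0], [[0, 0, 0], -0.112, 0], [[0, 0, 0], 0, -0.5], [[0, 0, 0], 0, -0.8], [[0, 0, 0], 0, -0.8]]'

```text
clock: 12.62
tool_pos: [458.3, -176.1, 94.7]
tcp_rot: [0.068, 0.998, -0.0, 0.0]
wrist_force: [-0.8, -0.7, 0.7]
opening: 33.5
```

Emit:
drive_tool --rows '[[[0, 0, 0], 0.112, -0.8], [[0, 0, 0], 0.112, -0.8], [[0, 0, 0], 0.112, -0.8], [[0, 0, 0], 0.112, -0.8], [[0, 0, 0], 0.112, -0.8], [[0, 0, 0], 0.112, -0.8], [[0, 0, 0], 0.112, -0.8], [[0, 0, 0], 0.112, -0.8]]'

```text
clock: 13.28
tool_pos: [458.0, -175.6, 94.6]
tcp_rot: [0.494, 0.869, -0.001, -0.0]
wrist_force: [0.8, -0.3, 2.1]
opening: 33.5
```

Emit:
drive_tool --rows '[[[0, 0, 0], 0, 0], [[0, 0, 0], 0, 0], [[0, 0, 0], -0.112, 0], [[0, 0, 0], -0.112, 0], [[0, 0, 0], -0.112, 0], [[0, 0, 0], -0.112, 0], [[0, 0, 0], 0, 0]]'

```text
clock: 13.87
tool_pos: [458.3, -176.0, 94.8]
tcp_rot: [0.285, 0.958, 0.0, 0.0]
wrist_force: [-0.1, 0.2, -0.2]
opening: 46.3
```

```bash
python3 look.py 10
```

```text
13.8667 [ 458.3 -176.    94.8] 46.3 146.85986116662716
knob cols 207 308
```

View pics/l9.png

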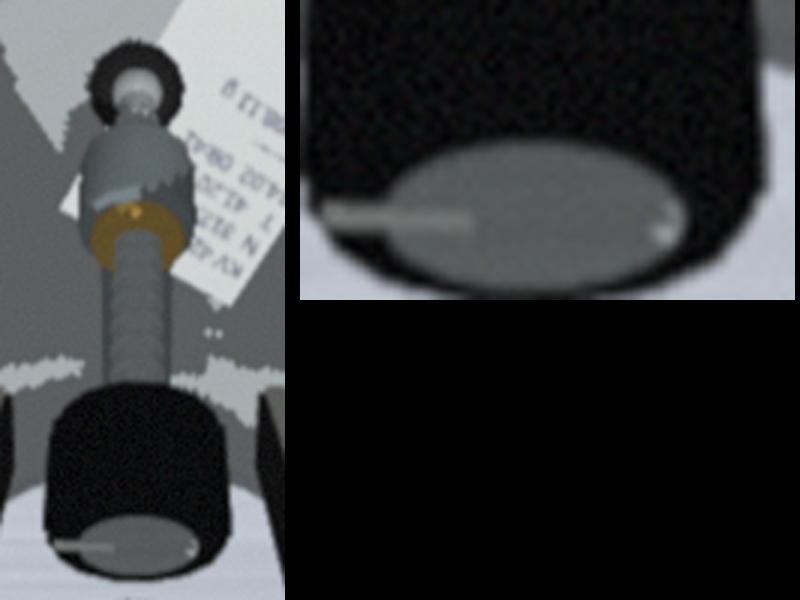

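View pics/l10.png

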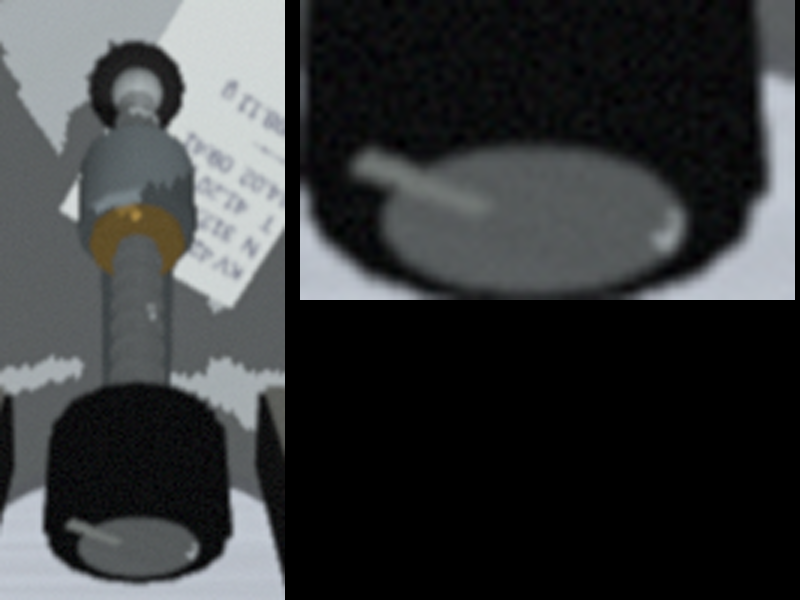

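Emit:
drive_tool --rows '[[[0.4, 0, 0.8], -0.112, 0], [[0, 0, 0], -0.112, 0], [[0, 0, 0], -0.112, 0], [[0, 0, 0], -0.112, 0], [[0, 0, 0], 0, -0.5], [[0, 0, 0], 0, -0.8], [[0, 0, 0], 0, -0.8]]'

```text
clock: 14.5
tool_pos: [458.0, -175.9, 93.9]
tcp_rot: [0.068, 0.998, -0.0, 0.0]
wrist_force: [-0.5, -0.5, 0.6]
opening: 33.7
```

Emit:
drive_tool --rows '[[[0, 0, 0], 0.112, -0.8], [[0, 0, 0], 0.112, -0.8], [[0, 0, 0], 0.112, -0.8], [[0, 0, 0], 0.112, -0.8], [[0, 0, 0], 0.112, -0.8], [[0, 0, 0], 0.112, -0.8], [[0, 0, 0], 0.112, -0.8], [[0, 0, 0], 0.112, -0.8]]'

```text
clock: 15.17
tool_pos: [457.2, -175.4, 93.7]
tcp_rot: [0.494, 0.869, -0.001, -0.001]
wrist_force: [0.1, 0.2, 0.8]
opening: 33.7
```

Emit:
drive_tool --rows '[[[0, 0, 0], 0, 0], [[0, 0, 0], 0, 0], [[0, 0, 0], -0.112, 0], [[0, 0, 0], -0.112, 0], [[0, 0, 0], -0.112, 0], [[0, 0, 0], -0.112, 0], [[0, 0, 0], 0, 0]]'

```text
clock: 15.75
tool_pos: [458.0, -175.8, 94.1]
tcp_rot: [0.285, 0.958, 0.0, 0.0]
wrist_force: [0.1, 0.3, 0.8]
opening: 46.6
```

```bash
python3 look.py 11
python3 - <<'E'
from h import *
a=cv2.imread("pics/scene0.png"); b=cam("scene")["color"]; cv2.imwrite("pics/scene11.png",b)
f=lambda im:cv2.resize(im[120:165,270:345],None,fx=5.2,fy=5.2,interpolation=2)
cv2.imwrite("pics/sc11.png",np.hstack([f(a),f(b)]))
a=cv2.imread("pics/side0.png"); b=cam("side")["color"]; cv2.imwrite("pics/side11.png",b)
f=lambda im:cv2.resize(im[62:105,272:325],None,fx=7.5,fy=7.5,interpolation=2)
cv2.imwrite("pics/sd11.png",np.hstack([f(a),f(b)]))
E
```

```text
15.75 [ 458.  -175.8   94.1] 46.6 146.86603179557764
knob cols 207 308
```

View pics/l11.png

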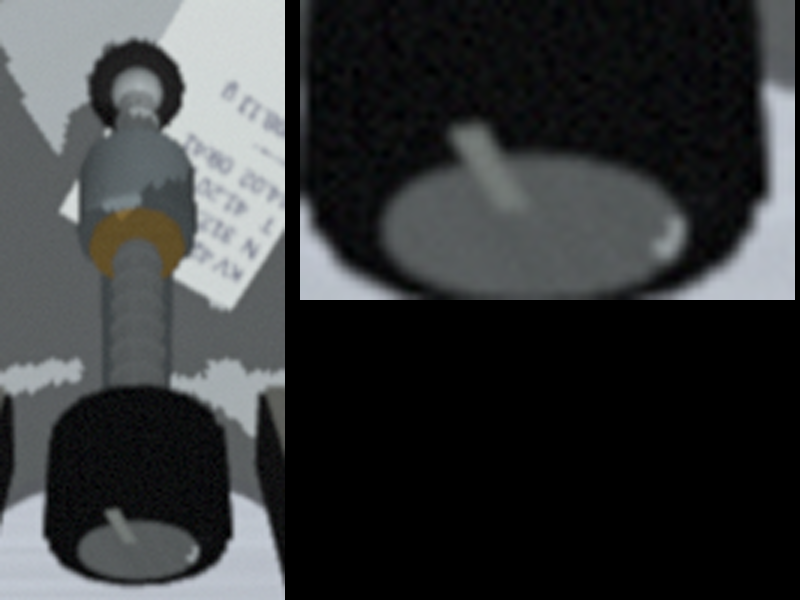

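View pics/sc11.png

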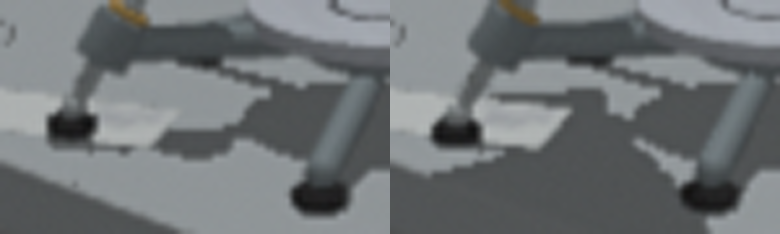

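View pics/sd11.png

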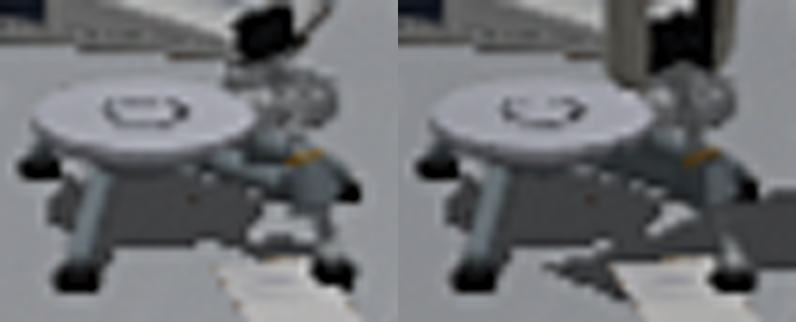

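Run:
```python
from h import *
s=cam("scene"); d=cam("side")
th=np.radians(146.9); ex=np.array([np.cos(th),np.sin(th),0])
# origin from wrist: ring at ~ (533.3,-224.3)
o=np.array([533.3,-224.3,0])+20*ex
for ang in (0,193.5,291):
    dz=8.66*ang/360; dx=5*ang/360
    P=o+ex*(125.5+dx)+[0,0,7-dz]
    for n,r in (("s",s),("d",d)): print(ang,n,proj(r,P).round(2))
for a in (70,180,290):
    t=th+np.radians(a); q=o+105*np.array([np.cos(t),np.sin(t),0]); print(a,proj(s,q).round(2),proj(d,q).round(2))
```

```text
0 s [281.85 143.67]
0 d [315.96  97.72]
193.5 s [280.75 145.55]
193.5 d [316.37  99.08]
291 s [280.19 146.5 ]
291 d [316.58  99.76]
70 [330.28 159.02] [316.45  87.6 ]
180 [372.21 139.87] [276.49  84.5 ]
290 [307.07 131.3 ] [281.55  99.38]
```

Run:
```python
from h import *
for n in ("scene0","scene11"):
    g=cv2.cvtColor(cv2.imread(f"pics/{n}.png"),cv2.COLOR_BGR2GRAY)
    print(n); print(g[138:152,277:291]); 
    print("p70"); print(g[150:164,325:339])
```

```text
scene0
[[174 171 162 160 156 135 128 102  89  96 127 148 151 150]
 [176 176 175 176 166 128 130 122  93 112 164 158 156 154]
 [175 176 177 174 150 107 111 112  93 114 168 167 164 161]
 [175 173 160 145  84  82  89  90  81  95 151 155 162 160]
 [176 163  93  57  40  61  68  64  50  42  59  95 154 156]
 [175 161  62  25  31  37  39  36  28  22  27  83 157 160]
 [177 164  62  24  30  32  31  31  30  22  32  92 168 171]
 [170 159  72  31  26  26  24  27  26  28  61 122 175 177]
 [149 140  83  53  52  47  40  42  47  54  97 164 173 172]
 [148 141 104  81  82  79  72  73  81  81  92 131 144 147]
 [148 148 138 108 104 105 104 105 104 100  88 105 107 107]
 [147 147 148 146 147 147 147 147 147 139 117 143 145 145]
 [148 148 148 148 148 148 149 148 150 148 146 149 148 149]
 [148 148 149 148 147 148 148 147 148 148 148 147 148 148]]
p70
[[139 108 103 101  94 108 116 119 111 102  88  75  77  80]
 [149 147 147 135 103 101 107 109 104  96  80  73  79  81]
 [148 149 145 120  86  86  91  93  91  84  75  77  81  80]
 [147 149 142 105  72  73  79  79  78  74  73  81  79  80]
 [149 146 133 101  64  67 
[... 1530 characters left out ...]
2 149 123  76  84  89  92  88  82  75  78  82  82]
 [152 151 147 115  71  71  76  78  76  73  75  81  83  82]
 [148 141 128  86  61  67  71  71  68  65  71  81  81  88]
 [129  86  52  35  37  55  62  62  53  44  46  67  78 103]
 [ 79  38  22  24  30  37  39  38  36  35  34  43  70 117]
 [ 67  30  20  27  30  33  35  34  35  36  32  42  90 146]
 [ 76  39  25  25  27  26  33  32  32  31  30  54 110 150]
 [ 79  59  42  27  24  25  26  26  26  28  41  72 131 150]
 [ 82  80  69  55  48  44  45  47  47  65  92 109 148 151]
 [ 82  83  82  81  80  78 100  99 101 117 148 149 151 149]
 [ 81  83  83  81  83 102 149 151 149 150 151 151 151 150]
 [ 81  82  81  81  82  97 140 152 152 150 151 151 150 150]]
```

Emit:
drive_tool --rows '[[[0.4, 0, 0.8], -0.112, 0], [[0, 0, 0], -0.112, 0], [[0, 0, 0], -0.112, 0], [[0, 0, 0], -0.112, 0], [[0, 0, 0], 0, -0.5], [[0, 0, 0], 0, -0.8], [[0, 0, 0], 0, -0.8]]'

```text
clock: 16.58
tool_pos: [457.8, -175.5, 93.1]
tcp_rot: [0.068, 0.998, -0.0, 0.0]
wrist_force: [0.4, -0.7, -0.3]
opening: 33.7
```

Emit:
drive_tool --rows '[[[0, 0, 0], 0.112, -0.8], [[0, 0, 0], 0.112, -0.8], [[0, 0, 0], 0.112, -0.8], [[0, 0, 0], 0.112, -0.8], [[0, 0, 0], 0.112, -0.8], [[0, 0, 0], 0.112, -0.8], [[0, 0, 0], 0.112, -0.8], [[0, 0, 0], 0.112, -0.8]]'

```text
clock: 17.25
tool_pos: [456.3, -175.0, 92.6]
tcp_rot: [0.494, 0.869, -0.001, -0.001]
wrist_force: [-1.1, -0.1, -0.1]
opening: 33.1
```

Emit:
drive_tool --rows '[[[0, 0, 0], 0, 0], [[0, 0, 0], 0, 0], [[0, 0, 0], -0.112, 0], [[0, 0, 0], -0.112, 0], [[0, 0, 0], -0.112, 0], [[0, 0, 0], -0.112, 0], [[0, 0, 0], 0, 0]]'

```text
clock: 17.83
tool_pos: [457.9, -175.6, 93.4]
tcp_rot: [0.285, 0.959, 0.0, 0.001]
wrist_force: [0.1, 0.3, -0.9]
opening: 46.5
```

```bash
python3 look.py 12
python3 - <<'E'
from h import *
b=cam("scene")["color"]; cv2.imwrite("pics/scene12.png",b); print(cv2.cvtColor(b,cv2.COLOR_BGR2GRAY)[140:152,275:289])
E
```

```text
17.8333 [ 457.9 -175.6   93.4] 46.5 146.8771276458118
knob cols 207 308
[[178 178 178 179 176 161 139 134 115  94 112 168 173 169]
 [178 178 178 178 167 122 117 123 117  97 116 173 174 168]
 [178 178 179 174 146  97  96 102 101  99 116 160 171 164]
 [178 178 175 147  74  58  79  84  84  75  55  90 145 160]
 [178 179 166  75  30  37  48  50  50  39  23  37  97 170]
 [172 172 150  56  26  29  32  32  34  32  26  33  94 176]
 [151 145 109  47  24  24  25  27  29  24  24  32  92 170]
 [150 150 139  91  53  44  40  39  41  40  42  54  82 133]
 [149 150 151 141 109  98  95  95  94  93  98 100  89 107]
 [150 150 150 151 148 150 150 150 150 151 149 142 121 147]
 [150 150 150 151 150 151 151 151 153 153 150 140 137 140]
 [150 150 151 151 151 151 148 138 137 138 129  93  87  87]]
```

View pics/l12.png

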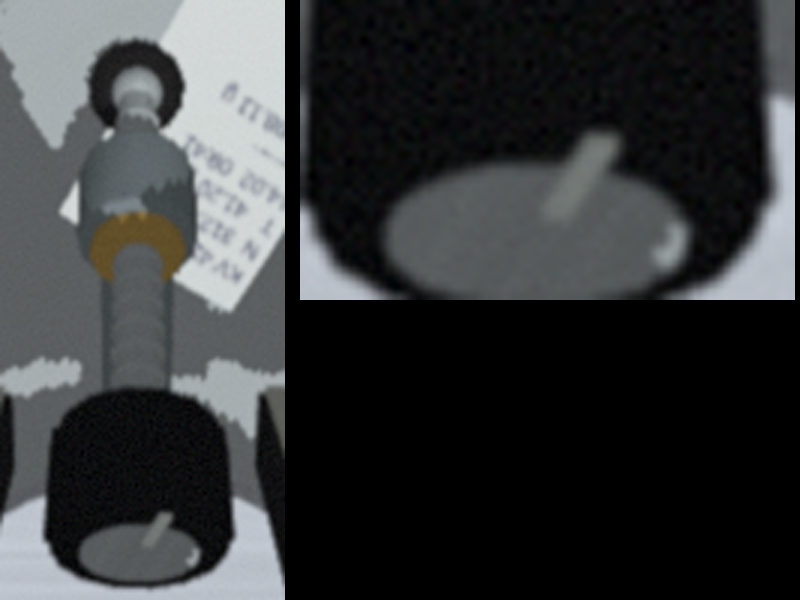

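Run:
```python
from h import *
A={n:cv2.cvtColor(cv2.imread(f"pics/scene{n}.png"),cv2.COLOR_BGR2GRAY).astype(np.float32) for n in (0,3,5,11,12)}
A[3]=cv2.cvtColor(cv2.imread("pics/wrist3.png"),cv2.COLOR_BGR2GRAY).astype(np.float32) if 0 else A[3]
for nm,(x0,x1,y0,y1) in {"pad":(276,292,140,150),"boss":(284,300,118,134),"arm/plat":(318,368,112,134),"p70":(322,340,150,164),"p180":(366,382,130,142),"bg":(384,430,100,160)}.items():
    for a,b in ((0,11),(5,11),(11,12)):
        w=cv2.createHanningWindow((x1-x0,y1-y0),cv2.CV_32F)
        s,_=cv2.phaseCorrelate(np.ascontiguousarray(A[a][y0:y1,x0:x1]),np.ascontiguousarray(A[b][y0:y1,x0:x1]),w); d=np.abs(A[a][y0:y1,x0:x1]-A[b][y0:y1,x0:x1]).mean(); print(nm,a,b,np.round(s,2),round(float(d),1))
```

```text
pad 0 11 [ 0.03 -1.13] 20.0
pad 5 11 [ 0.35 -1.73] 17.0
pad 11 12 [-0.13  0.22] 1.8
boss 0 11 [-0.05  0.26] 6.3
boss 5 11 [-0.14  0.19] 5.1
boss 11 12 [-0.05  0.42] 3.0
arm/plat 0 11 [-0.2  -0.46] 3.5
arm/plat 5 11 [-0.28 -0.44] 5.1
arm/plat 11 12 [0.06 0.11] 1.8
p70 0 11 [0.12 0.1 ] 16.9
p70 5 11 [-0.19  0.23] 8.2
p70 11 12 [-0.21  0.32] 1.5
p180 0 11 [-0.04  0.02] 1.6
p180 5 11 [0.13 0.01] 0.8
p180 11 12 [-0.01 -0.03] 0.9
bg 0 11 [-0.13  0.08] 1.9
bg 5 11 [0.03 0.02] 0.6
bg 11 12 [ 0.02 -0.07] 0.5
```

Run:
```python
from h import *
A={n:cv2.cvtColor(cv2.imread(f"pics/scene{n}.png"),cv2.COLOR_BGR2GRAY).astype(int) for n in (0,5,11,12)}
for n in A: print(n,"p70 cols332-336 rows158-163",A[n][158:163,331:335].tolist())
for n in A: print(n,"pad",A[n][140:150,[281,283]].T.tolist())
for n in A: print(n,"boss under / arm under col 305,310", A[n][126:140,305].tolist(),A[n][126:140,312].tolist())
for n in A: print(n,"plat bottom edge col 350,360", A[n][126:138,355].tolist(), "top", A[n][110:118,345].tolist())
f=lambda im:cv2.resize(im[105:160,272:345].astype(np.uint8),None,fx=5.4,fy=5.4,interpolation=2)
cv2.imwrite("pics/cmp12.png",np.vstack([np.hstack([f(A[0]),f(A[5])]),np.hstack([f(A[11]),f(A[12])])]))
```

```text
0 p70 cols332-336 rows158-163 [[33, 33, 30, 32], [25, 26, 22, 23], [39, 37, 41, 54], [93, 92, 93, 107], [147, 148, 148, 147]]
5 p70 cols332-336 rows158-163 [[33, 33, 34, 31], [23, 25, 24, 27], [40, 39, 41, 54], [94, 94, 94, 109], [150, 150, 149, 149]]
11 p70 cols332-336 rows158-163 [[33, 32, 32, 31], [26, 26, 26, 28], [45, 47, 47, 65], [100, 99, 101, 117], [149, 151, 149, 150]]
12 p70 cols332-336 rows158-163 [[33, 32, 31, 29], [26, 27, 25, 29], [52, 54, 53, 64], [107, 106, 107, 118], [148, 151, 149, 150]]
0 pad [[150, 84, 40, 31, 30, 26, 52, 82, 104, 147], [111, 89, 68, 39, 31, 24, 40, 72, 104, 147]]
5 pad [[116, 90, 58, 34, 32, 26, 41, 72, 105, 150], [119, 98, 81, 42, 32, 25, 36, 64, 106, 150]]
11 pad [[142, 118, 94, 77, 42, 32, 25, 40, 94, 151], [116, 120, 101, 84, 49, 33, 26, 39, 95, 151]]
12 pad [[139, 117, 96, 79, 48, 32, 25, 40, 95, 150], [115, 117, 101, 84, 50, 34, 29, 41, 94, 150]]
0 boss under / arm under col 305,310 [70, 73, 73, 72, 67, 60, 87, 146, 148, 148, 148, 148, 148, 147] [71, 73, 71, 69, 68, 74, 83, 82, 107, 146, 149, 148, 148, 148]
5 boss under / arm under col 305,
[... 292 characters left out ...]
oss under / arm under col 305,310 [73, 74, 73, 70, 61, 49, 96, 150, 152, 150, 137, 87, 80, 81] [73, 74, 71, 69, 73, 91, 96, 84, 109, 148, 152, 150, 151, 149]
0 plat bottom edge col 350,360 [166, 160, 131, 98, 97, 102, 122, 146, 148, 147, 148, 139] top [148, 148, 147, 148, 152, 159, 159, 154]
5 plat bottom edge col 350,360 [167, 161, 133, 100, 98, 104, 124, 149, 149, 149, 149, 140] top [149, 150, 150, 150, 154, 160, 162, 156]
11 plat bottom edge col 350,360 [168, 161, 127, 99, 98, 104, 127, 149, 150, 149, 150, 141] top [150, 150, 150, 151, 155, 161, 162, 160]
12 plat bottom edge col 350,360 [168, 160, 118, 98, 97, 104, 128, 149, 151, 149, 150, 141] top [151, 150, 150, 151, 156, 162, 161, 156]
```

View pics/cmp12.png

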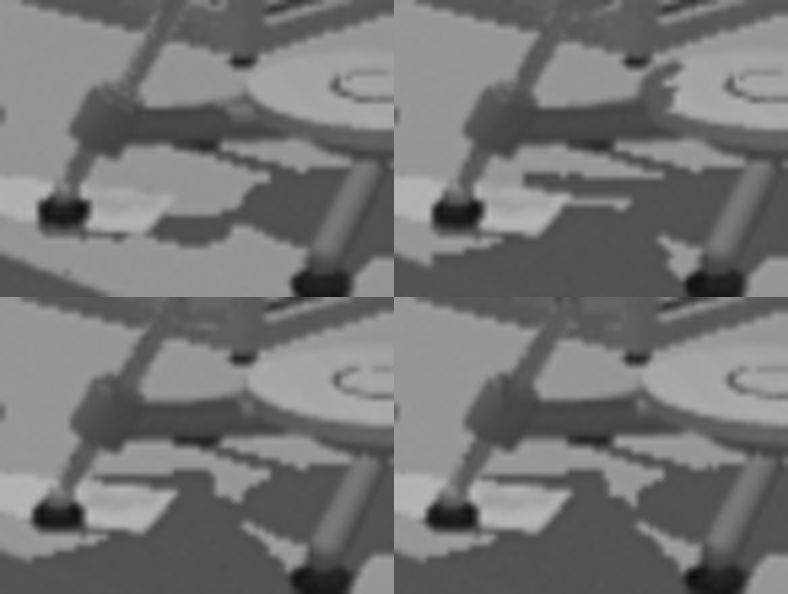

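Emit:
drive_tool --rows '[[[0, 0, 0], 0.1, 0], [[0, 0, 0], 0.1, 0], [[0, 0, 0], 0.08, 0], [[0, 0, 0], 0, -0.5], [[0, 0, 0], 0, -0.8], [[0, 0, 0], 0, -0.8]]'

```text
clock: 18.43
tool_pos: [457.9, -175.2, 93.1]
tcp_rot: [0.417, 0.909, -0.0, 0.0]
wrist_force: [-0.7, -1.5, -0.5]
opening: 32.5
```

Emit:
drive_tool --rows '[[[0, 0, 0], -0.11, -0.8], [[0, 0, 0], -0.11, -0.8], [[0, 0, 0], -0.11, -0.8], [[0, 0, 0], -0.11, -0.8], [[0, 0, 0], -0.11, -0.8], [[0, 0, 0], 0, 0], [[0, 0, 0], 0, 0], [[0, 0, 0], 0.1, 0]]'

```text
clock: 19.1
tool_pos: [457.4, -175.8, 93.1]
tcp_rot: [0.206, 0.979, -0.0, -0.0]
wrist_force: [0.2, 0.3, -0.1]
opening: 45.4
```

Emit:
drive_tool --rows '[[[0, 0, 0], 0.1, 0], [[0, 0, 0], 0.07, 0], [[0, 0, 0], 0, 0], [[0, 0, 0], 0, 0]]'

```text
clock: 19.43
tool_pos: [457.6, -175.3, 93.0]
tcp_rot: [0.286, 0.958, -0.0, -0.0]
wrist_force: [0.0, -0.4, 0.5]
opening: 46.8
```

```bash
python3 look.py 13
python3 - <<'E'
from h import *
b=cam("scene")["color"]; cv2.imwrite("pics/scene13.png",b); g=cv2.cvtColor(b,cv2.COLOR_BGR2GRAY).astype(int)
print(g[158:163,331:335].tolist(), g[140:150,[281,283]].T.tolist(), g[126:140,312].tolist(),g[126:138,355].tolist())
E
```

```text
19.4333 [ 457.6 -175.3   93. ] 46.8 146.7762865932207
knob cols 207 308
[[33, 33, 32, 31], [25, 28, 26, 28], [46, 45, 47, 63], [100, 100, 102, 117], [148, 151, 150, 150]] [[142, 117, 94, 79, 48, 34, 26, 41, 94, 149], [116, 120, 101, 85, 50, 33, 27, 40, 94, 151]] [74, 73, 73, 69, 68, 80, 95, 85, 110, 149, 151, 151, 151, 148] [167, 160, 129, 99, 98, 103, 128, 148, 150, 149, 150, 141]
```

View pics/l13.png

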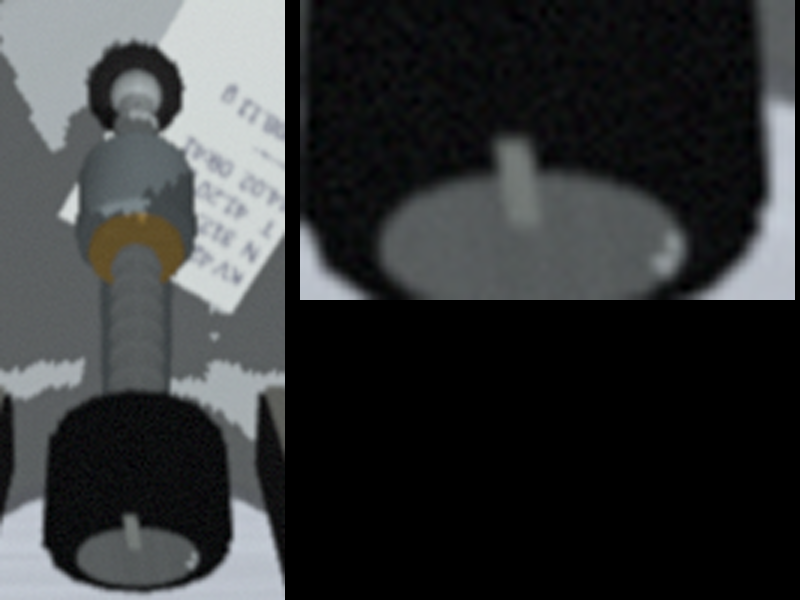

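Emit:
drive_tool --rows '[[[0, 0, -20], 0, 0.2], [[0, 0, -35], 0, 0.2], [[0, 0, -35], 0, 0.2], [[0, 0, -35], 0, 0.2], [[17.3, 32.8, -10], 0, 0.2], [[17.3, 32.8, 0], 0, 0.2], [[17.3, 32.8, 0], 0, 0.2], [[17.3, 32.8, 0], 0, 0.2]]'

```text
clock: 20.2
tool_pos: [471.7, -26.3, 228.7]
tcp_rot: [0.287, 0.958, 0.0, 0.001]
wrist_force: [1.1, 0.0, -0.2]
opening: 56.0
```

Emit:
drive_tool --rows '[[[17.3, 32.8, 0], 0, 0.2], [[17.3, 32.8, 0], 0, 0.2], [[17.3, 32.8, 0], 0, 0.2], [[17.3, 32.8, 0], 0, 0.2], [[14.8, 33.5, 0], 0, 0.2], [[14.8, 33.5, 0], 0, 0.2], [[14.8, 33.5, 0], 0, 0.2], [[14.8, 33.5, 0], 0, 0.2]]'

```text
clock: 20.87
tool_pos: [509.8, 266.1, 228.0]
tcp_rot: [0.286, 0.958, -0.0, -0.0]
wrist_force: [1.3, 0.2, -0.2]
opening: 55.8
```

Emit:
drive_tool --rows '[[[14.8, 33.5, 0], 0, 0.2], [[14.8, 33.5, 0], 0, 0.2], [[14.8, 33.5, 0], 0, 0.2], [[0, 0, 0], -0.12, 0.2], [[0, 0, 0], -0.12, 0.2], [[0, 0, 0], -0.12, 0.2], [[0, 0, 0], -0.12, 0.2], [[0, 0, 0], -0.12, 0.2]]'

```text
clock: 21.53
tool_pos: [527.9, 372.6, 227.6]
tcp_rot: [-0.013, 1.0, -0.0, -0.0]
wrist_force: [0.6, -0.0, 0.4]
opening: 55.3
```

Emit:
drive_tool --rows '[[[0, 0, 0], -0.12, 0.2], [[0, 0, 0], -0.12, 0.2], [[0, 0, 0], -0.12, 0.2], [[0, 0, 0], -0.12, 0.2], [[0, 0, 0], 0, 0.2], [[0, 0, 0], 0, 0.2], [[0, 0, 0], 0, 0.2]]'

```text
clock: 22.12
tool_pos: [528.0, 372.7, 227.9]
tcp_rot: [-0.246, 0.969, -0.0, -0.0]
wrist_force: [0.4, 0.4, 0.7]
opening: 56.1
```

Run:
```python
from h import *
o=env.get_obs(); print(o["clock"],o["tool_pos"].round(1),o["opening"],2*np.degrees(np.arctan2(o["tcp_rot"][1],o["tcp_rot"][0])),o["joint_positions"].round(2))
r=cam("wrist"); cv2.imwrite("pics/w14.png",r["color"]); print(proj(r,[526.4,372.5,45]),proj(r,[526.4,372.5,0]))
s=cam("scene")["color"]; cv2.imwrite("pics/scene14.png",s); crop(s,260,70,160,110,"s14",5)
```

```text
22.1167 [528.  372.7 227.9] 56.066440544354 208.45236166216242 [-0.55  0.61 -0.17  1.42  0.11  1.13  1.33]
[257.8026447  174.83389054] [257.78189025 166.86279544]
```

View pics/w14.png

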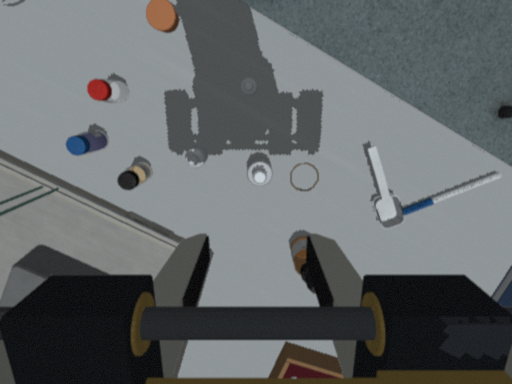

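View pics/s14.png

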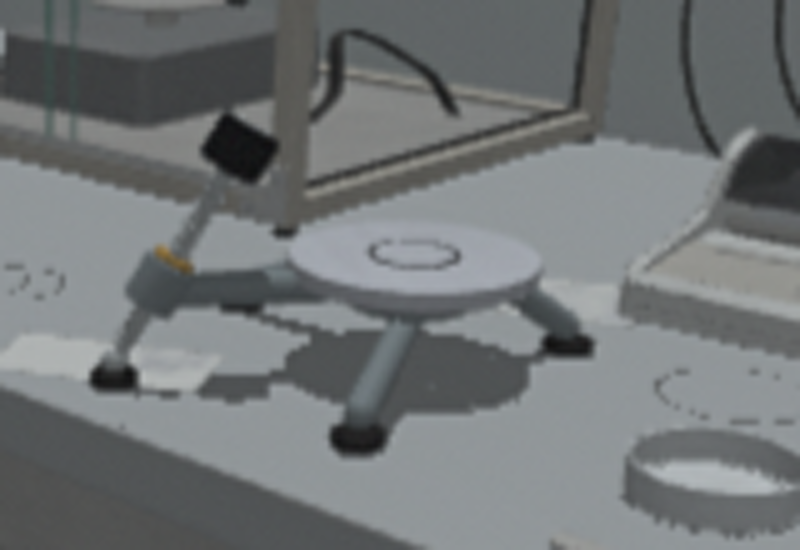

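Run:
```python
from h import *
im=cv2.imread("pics/w14.png"); crop(im,235,150,50,45,"w14z",13)
```

```text
(no output)
```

View pics/w14z.png

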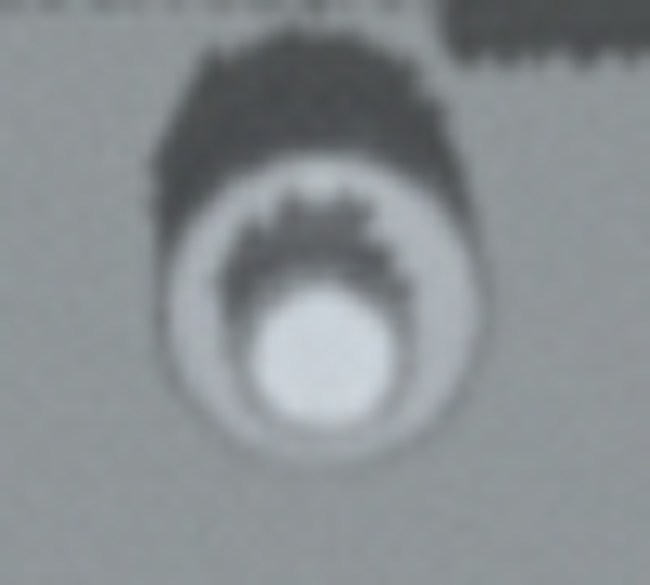

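Run:
```python
from h import *
r=cam("wrist"); o=env.get_obs(); p=o["tool_pos"]; q=o["tcp_rot"]
from scipy.spatial.transform import Rotation as R
M=R.from_quat(q).as_matrix()
for u,v,z in [(259.6,173.2,34),(259.5,177,52)]:
    w=onz(r,u,v,z); print(w.round(1), (M.T@(w-p)).round(1))
print(p)
```

```text
[525.9 374.8  34. ] [  0.8   2.6 194. ]
[526.2 374.8  52. ] [  0.6   2.4 176. ]
[527.88523517 372.99520315 228.01464319]
```

Emit:
drive_tool --rows '[[[0.7, 2.4, 20], 0, 0.2], [[0, 0, 30], 0, 0.2], [[0, 0, 30], 0, 0.2], [[0, 0, 30], 0, 0.2], [[0, 0, 30], 0, 0.2], [[0, 0, 20], 0, 0.2], [[0, 0, 0], 0, 0.2], [[0, 0, 0], 0, 0.2]]'

```text
clock: 22.93
tool_pos: [525.7, 374.6, 67.3]
tcp_rot: [-0.247, 0.969, -0.0, -0.001]
wrist_force: [0.4, 0.1, 0.7]
opening: 56.0
```

Run:
```python
from h import *
o=env.get_obs(); print(o["clock"],o["tool_pos"].round(1),o["opening"])
r=cam("wrist"); cv2.imwrite("pics/w15.png",r["color"])
```

```text
22.9333 [525.7 374.6  67.3] 56.04279875289677
```

View pics/w15.png

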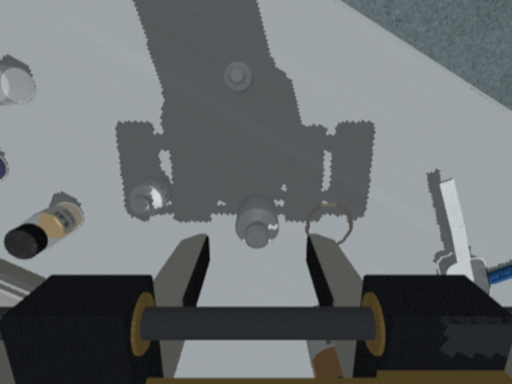

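Emit:
drive_tool --rows '[[[0, 0, 25], 0, 0.2], [[0, 0, 22], 0, 0.2], [[0, 0, 15], 0, 0.2], [[0, 0, 0], 0, 0.2], [[0, 0, 0], 0, -0.2], [[0, 0, 0], 0, -0.6], [[0, 0, 0], 0, -0.6], [[0, 0, 0], 0, -0.6]]' --newtons 20

```text
clock: 23.65
tool_pos: [527.2, 375.5, 7.8]
tcp_rot: [-0.247, 0.969, 0.001, 0.001]
wrist_force: [-0.2, 0.3, -1.0]
opening: 33.8
```

Emit:
drive_tool --rows '[[[0, 0, 0], 0, -0.6], [[0, 0, 0], 0, -0.6], [[0, 0, -5], 0, -0.6], [[0, 0, -15], 0, -0.6], [[0, 0, -30], 0, -0.6], [[0, 0, -30], 0, -0.6], [[0, 0, -30], 0, -0.6], [[0, 0, 0], 0, -0.6]]'

```text
clock: 24.32
tool_pos: [529.1, 377.4, 122.4]
tcp_rot: [-0.247, 0.969, 0.002, 0.005]
wrist_force: [0.7, 0.6, 0.1]
opening: 29.7
```

Run:
```python
from h import *
o=env.get_obs(); print(o["clock"],o["tool_pos"].round(1),o["opening"],o["wrist_force"])
r=cam("wrist"); cv2.imwrite("pics/w16.png",r["color"])
s=cam("side")["color"]; crop(s,200,70,130,100,"d16",6)
```

```text
24.3167 [529.1 377.4 122.4] 29.660004700513145 [0.71654554 0.59086895 0.08583293]
```

View pics/w16.png

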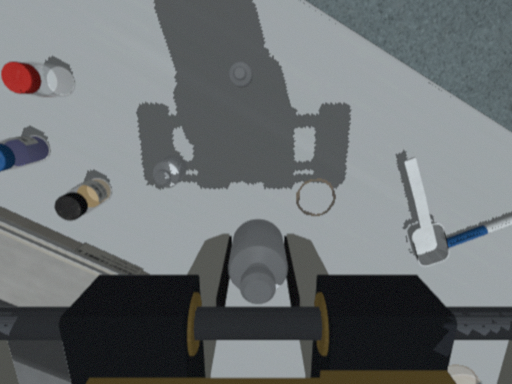

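View pics/d16.png

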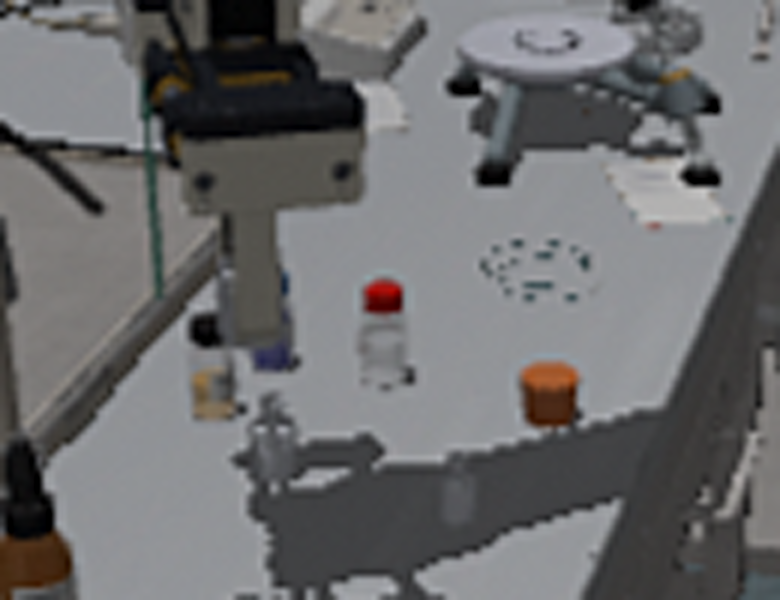

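Emit:
drive_tool --rows '[[[5, -7, -20], 0, -0.6], [[12, -17, -20], 0, -0.6], [[19, -28, -20], 0, -0.6], [[19, -28, -20], 0, -0.6], [[19, -28, -5], 0, -0.6], [[19, -28, 0], 0, -0.6], [[19, -28, 0], 0, -0.6], [[19, -28, 0], 0, -0.6]]' --newtons 25

```text
clock: 25.08
tool_pos: [501.1, 141.3, 199.0]
tcp_rot: [-0.247, 0.969, -0.0, -0.002]
wrist_force: [-0.9, -0.5, -2.1]
opening: 29.6
```

Emit:
drive_tool --rows '[[[19, -28, 0], 0, -0.6], [[19, -28, 0], 0, -0.6], [[12, -17, 0], 0, -0.6], [[5, -7, 0], 0.1, -0.6], [[0, 0, 0], 0.12, -0.6], [[0, 0, 0], 0.12, -0.6], [[0, 0, 0], 0.12, -0.6], [[0, 0, 0], 0.12, -0.6]]'

```text
clock: 25.75
tool_pos: [491.2, 46.5, 198.8]
tcp_rot: [0.044, 0.999, -0.0, -0.003]
wrist_force: [0.6, -0.2, -1.4]
opening: 29.7
```

Emit:
drive_tool --rows '[[[0, 0, 0], 0.12, -0.6], [[0, 0, 0], 0.12, -0.6], [[0, 0, 0], 0.12, -0.6], [[0, 0, 0], 0.12, -0.6], [[0, 0, 0], 0.014, -0.6], [[0, 0, 0], 0, -0.6]]'

```text
clock: 26.25
tool_pos: [491.8, 46.9, 199.4]
tcp_rot: [0.282, 0.959, -0.001, -0.002]
wrist_force: [0.1, -0.0, -1.9]
opening: 29.8
```

```bash
cat > st.py <<'E'
from h import *
from scipy.spatial.transform import Rotation as R
import sys
o=env.get_obs(); M=R.from_quat(o["tcp_rot"]).as_matrix(); print(o["clock"],o["tool_pos"].round(1),"yaw x",round(np.degrees(np.arctan2(M[1,0],M[0,0])),1),"tilt",M[:,2].round(3),"open",round(o["opening"],1),"F",o["wrist_force"].round(1))
for a in sys.argv[1:]:
    t=np.array(list(map(float,a.split(",")))); print("to",a,(M.T@(t-o["tool_pos"])).round(1))
E
python3 st.py 533,-224,200 575,-251,200
```

```text
26.25 [491.8  46.9 199.4] yaw x 147.2 tilt [-0.004 -0.001 -1.   ] open 29.8 F [ 0.1 -0.  -1.9]
to 533,-224,200 [-181.3 -205.4   -0.5]
to 575,-251,200 [-231.3 -205.4   -0.6]
```

Emit:
drive_tool --rows '[[[-13, -11, 0], 0, -0.6], [[-27, -24, 0], 0, -0.6], [[-27, -24, 0], 0, -0.6], [[-27, -24, 0], 0, -0.6], [[-27, -24, 0], 0, -0.6], [[-27, -24, 0], 0, -0.6], [[-27, -24, 0], 0, -0.6], [[-27, -24, 0], 0, -0.6]]'

```text
clock: 26.92
tool_pos: [564.8, -214.7, 199.9]
tcp_rot: [0.282, 0.959, 0.0, -0.001]
wrist_force: [0.7, -0.2, -3.1]
opening: 29.6
```

Emit:
drive_tool --rows '[[[-20, -18, 0], 0, -0.6], [[-9, -8, 0], 0, -0.6], [[0, 0, 0], 0, -0.6], [[0, 0, 0], 0, -0.6], [[0, 0, 0], 0, -0.6], [[0, 0, 0], 0, -0.6]]'

```text
clock: 27.42
tool_pos: [575.7, -247.5, 200.9]
tcp_rot: [0.281, 0.96, 0.001, -0.001]
wrist_force: [0.1, 0.4, -2.4]
opening: 29.6
```

```bash
python3 st.py 533,-224,200
python3 - <<'E'
from h import *
r=cam("wrist"); cv2.imwrite("pics/w17.png",r["color"]); np.save("T17",r["T"])
E
python3 st.py
```

```text
27.4167 [ 575.7 -247.5  200.9] yaw x 147.3 tilt [-0.001  0.002 -1.   ] open 29.6 F [ 0.1  0.4 -2.4]
to 533,-224,200 [48.7 -3.3  1. ]
27.4667 [ 575.8 -247.9  201.1] yaw x 147.3 tilt [-0.     0.002 -1.   ] open 29.6 F [-0.1  0.  -2. ]
```

View pics/w17.png

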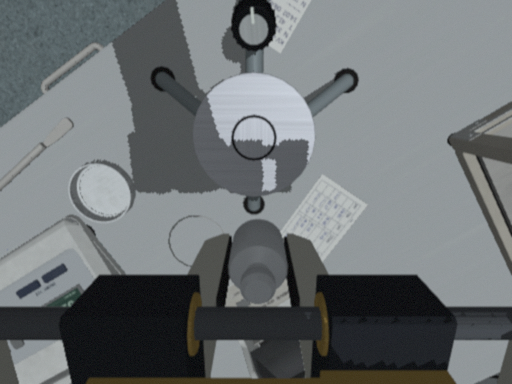

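Run:
```python
from h import *
from scipy.spatial.transform import Rotation as R
r=cam("wrist"); o=env.get_obs(); p=o["tool_pos"]; M=R.from_quat(o["tcp_rot"]).as_matrix()
im=r["color"]; cv2.imwrite("pics/w18.png",im); crop(im,215,100,90,200,"w18z",3)
crop(im,222,105,65,65,"w18r",9)
for u,v,z in [(254,137.5,55)]:
    w=onz(r,u,v,z); print(w.round(1),(M.T@(w-p)).round(1))
for u,v in [(258,281),(258,284)]:
    w=onz(r,u,v,p[2]-6+52); print("head",(M.T@(w-p)).round(1))
print(p)
```

```text
[ 534.  -225.1   55. ] [ 47.7  -3.1 146.3]
head [  7.5   0.4 -46. ]
head [  6.    0.4 -46. ]
[ 575.78368334 -248.45570069  201.25631595]
```

View pics/w18z.png

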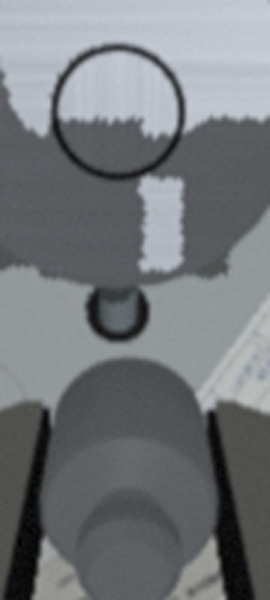

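View pics/w18r.png

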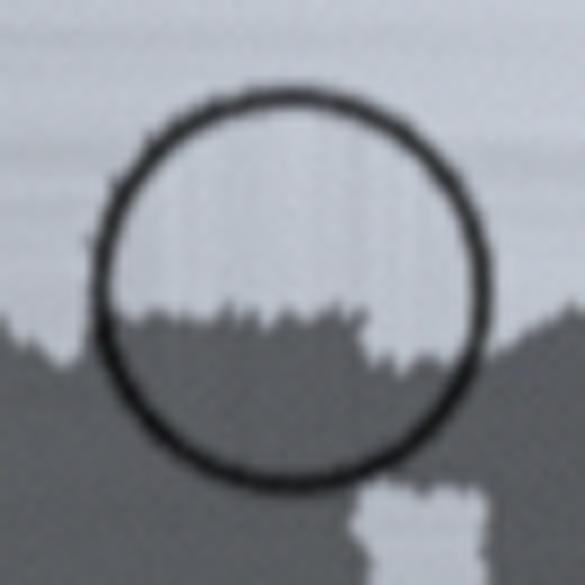

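Run:
```python
from h import *
from scipy.spatial.transform import Rotation as R
r=cam("wrist"); o=env.get_obs(); p=o["tool_pos"]; M=R.from_quat(o["tcp_rot"]).as_matrix()
im=r["color"]; crop(im,225,205,66,100,"w19z",6)
for nm,u,v,zs in [("botfar",257.8,219,(-8,-6,-4,-2)),("shoulder",258,266,(26,28,30)),("head",258,284,(44,46,48))]:
    for z in zs:
        w=onz(r,u,v,p[2]+z); print(nm,z,(M.T@(w-p)).round(1))
```

```text
botfar -8 [15.4  0.4  8. ]
botfar -6 [16.2  0.4  6. ]
botfar -4 [17.   0.4  4. ]
botfar -2 [17.7  0.4  2. ]
shoulder 26 [  3.5   0.4 -26. ]
shoulder 28 [  4.6   0.4 -28. ]
shoulder 30 [  5.8   0.4 -30. ]
head 44 [  4.7   0.4 -44. ]
head 46 [  6.    0.4 -46. ]
head 48 [  7.2   0.4 -48. ]
```

View pics/w19z.png

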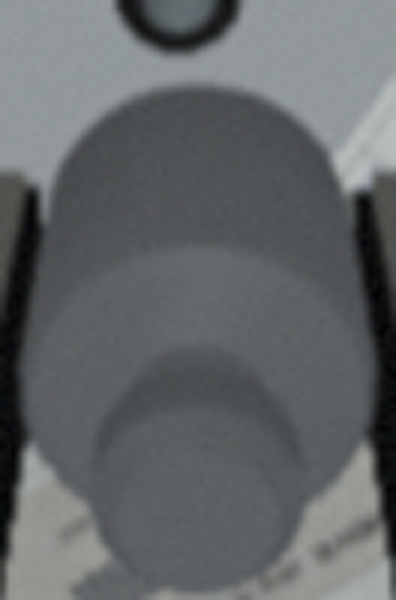

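Emit:
drive_tool --rows '[[[10, -1, 0], 0, -0.6], [[22, -1.5, 0], 0, -0.6], [[15, -1, 10], 0, -0.6], [[0, 0, 25], 0, -0.6], [[0, 0, 30], 0, -0.6], [[0, 0, 30], 0, -0.6], [[0, 0, 18], 0, -0.6], [[0, 0, 5], 0, -0.6]]'

```text
clock: 28.23
tool_pos: [532.1, -226.3, 80.1]
tcp_rot: [0.283, 0.959, 0.0, -0.003]
wrist_force: [-1.7, 0.3, -1.9]
opening: 29.9
```

Emit:
drive_tool --rows '[[[0, 0, 0], 0, -0.6], [[0, 0, 0], 0, -0.6], [[0, 0, 0], 0, -0.6], [[0, 0, 0], 0, -0.6]]'

```text
clock: 28.57
tool_pos: [535.4, -228.6, 84.8]
tcp_rot: [0.283, 0.959, -0.0, 0.002]
wrist_force: [-0.7, -0.4, -2.6]
opening: 29.4
```

```bash
python3 st.py 534,-225,55
python3 - <<'E'
from h import *
r=cam("wrist"); cv2.imwrite("pics/w20.png",r["color"])
s=cam("scene")["color"]; crop(s,270,60,130,100,"s20",6)
s=cam("side")["color"]; crop(s,255,40,80,65,"d20",9)
E
```

```text
28.5667 [ 535.4 -228.6   84.8] yaw x 147.1 tilt [ 0.003 -0.001 -1.   ] open 29.4 F [-0.7 -0.4 -2.6]
to 534,-225,55 [ 3.2  2.3 29.8]
```

View pics/w20.png

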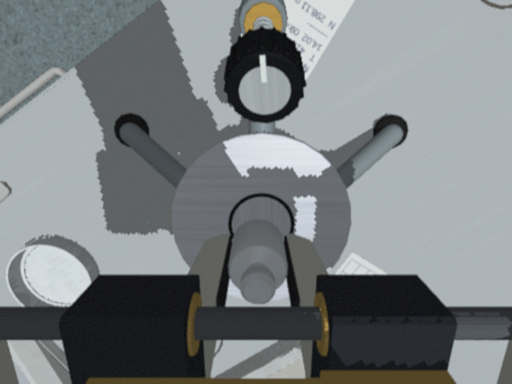

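View pics/s20.png

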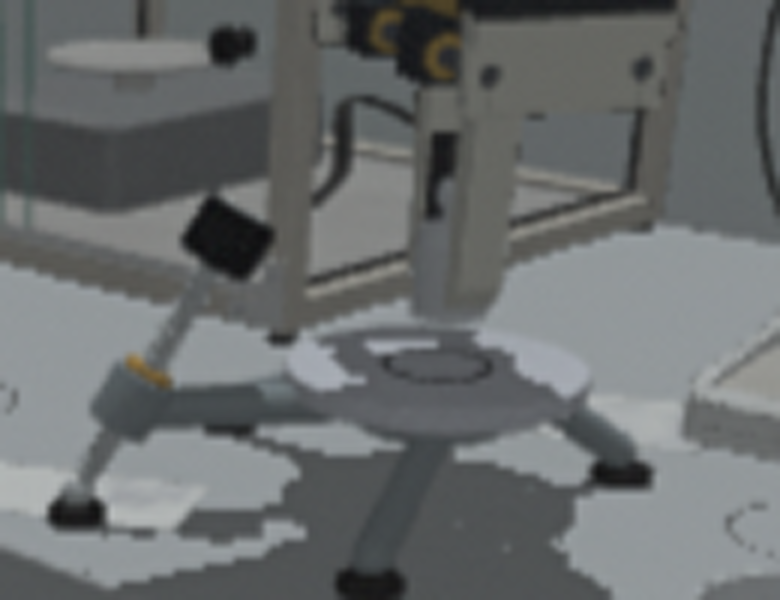

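View pics/d20.png

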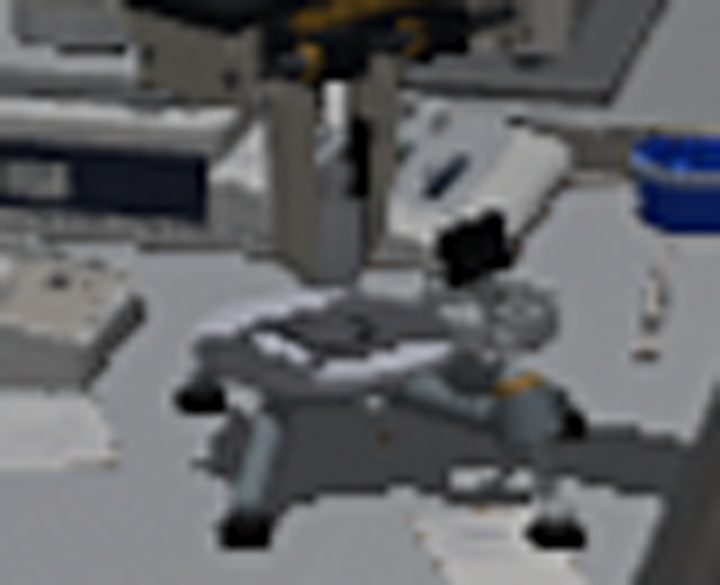

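Emit:
drive_tool --rows '[[[0, 0, 0], 0, -0.6], [[0, 0, 0], 0, -0.6], [[0, 0, 0], 0, -0.6]]'

```text
clock: 28.97
tool_pos: [534.2, -228.2, 83.2]
tcp_rot: [0.283, 0.959, -0.0, 0.0]
wrist_force: [0.3, -0.6, -2.4]
opening: 29.4
```

```bash
python3 st.py 534,-225,55
python3 - <<'E'
from h import *
from scipy.spatial.transform import Rotation as R
r=cam("wrist"); im=r["color"]; cv2.imwrite("pics/w21.png",im); crop(im,215,180,90,125,"w21z",4.8); o=env.get_obs(); p=o["tool_pos"]; M=R.from_quat(o["tcp_rot"]).as_matrix(); print(p)
np.save("p21",np.hstack([M,p[:,None]])); np.save("T21",r["T"])
E
```

```text
28.9667 [ 534.2 -228.2   83.2] yaw x 147.1 tilt [ 0. -0. -1.] open 29.4 F [ 0.3 -0.6 -2.4]
to 534,-225,55 [ 1.9  2.6 28.2]
[ 534.18150779 -228.14927654   83.11698509]
```

View pics/w21z.png

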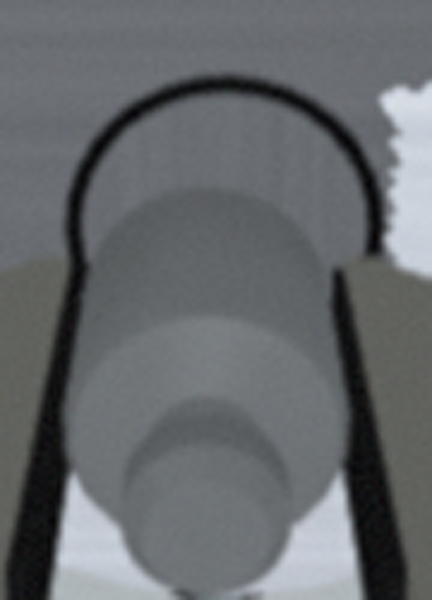

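Run:
```python
from h import *
m=np.load("p21.npy");M=m[:,:3];p=m[:,3]
r=cam("wrist"); r["T"]=np.load("T21.npy")
w=onz(r,261.8,195.9,55); print("ring far edge",w.round(1),(M.T@(w-p)).round(1),"minus 22")
w=onz(r,258,218.7,p[2]-6); print("bot far edge",(M.T@(w-p)).round(1),"minus 15")
```

```text
ring far edge [ 516.  -213.4   55. ] [23.2  2.5 28.1] minus 22
bot far edge [16.1  0.   6. ] minus 15
```

Emit:
drive_tool --rows '[[[0, 1.5, 5], 0, -0.6], [[0, 1, 6], 0, -0.6], [[0, 0, 4], 0, -0.6], [[0, 0, 2], 0, -0.6], [[0, 0, 0], 0, -0.6], [[0, 0, 0], 0, -0.6], [[0, 0, 0], 0, -0.6]]'

```text
clock: 29.65
tool_pos: [535.6, -226.2, 66.1]
tcp_rot: [0.283, 0.959, -0.0, 0.0]
wrist_force: [-0.0, 0.8, -1.7]
opening: 29.8
```

Emit:
drive_tool --rows '[[[0, 0, 1], 0, -0.6], [[0, 0, 0], 0, -0.6], [[0, 0, 0], 0, -0.6], [[0, 0, 0], 0, -0.6]]'

```text
clock: 29.98
tool_pos: [535.6, -226.1, 65.2]
tcp_rot: [0.283, 0.959, -0.0, 0.0]
wrist_force: [-0.6, -0.0, -1.7]
opening: 29.5
```

Emit:
drive_tool --rows '[[[0, 0, 1], 0, -0.6], [[0, 0, 0], 0, -0.6], [[0, 0, 0], 0, -0.6], [[0, 0, 0], 0, -0.6]]'

```text
clock: 30.32
tool_pos: [535.5, -226.0, 64.0]
tcp_rot: [0.283, 0.959, -0.0, -0.0]
wrist_force: [-0.0, -0.7, -1.9]
opening: 29.6
```

Emit:
drive_tool --rows '[[[0, 0, 1], 0, -0.6], [[0, 0, 0], 0, -0.6], [[0, 0, 0], 0, -0.6], [[0, 0, 0], 0, -0.6]]'

```text
clock: 30.65
tool_pos: [535.7, -226.1, 63.1]
tcp_rot: [0.283, 0.959, -0.0, 0.0]
wrist_force: [0.2, 0.8, -2.1]
opening: 29.8
```

Emit:
drive_tool --rows '[[[0, 0, 1], 0, -0.6], [[0, 0, 0], 0, -0.6], [[0, 0, 0], 0, -0.6], [[0, 0, 0], 0, -0.6]]'

```text
clock: 30.98
tool_pos: [535.7, -226.1, 63.0]
tcp_rot: [0.283, 0.959, 0.0, 0.0]
wrist_force: [-1.3, 0.7, 5.3]
opening: 29.9
```

Emit:
drive_tool --rows '[[[0, 0, -0.5], 0, -0.6], [[0, 0, 0], 0, -0.2], [[0, 0, 0], 0, 0], [[0, 0, 0], 0, 0], [[0, 0, 0], 0, 0], [[0, 0, 0], 0, 0]]'

```text
clock: 31.48
tool_pos: [535.5, -226.0, 62.4]
tcp_rot: [0.283, 0.959, -0.0, -0.0]
wrist_force: [0.5, 0.5, -0.1]
opening: 46.5
```

```bash
python3 st.py
python3 - <<'E'
from h import *
r=cam("wrist"); im=r["color"]; cv2.imwrite("pics/w22.png",im)
s=cam("scene")["color"]; crop(s,270,60,130,100,"s22",6)
E
```

```text
31.4833 [ 535.5 -226.    62.4] yaw x 147.1 tilt [-0. -0. -1.] open 46.5 F [ 0.5  0.5 -0.1]
```

View pics/w22.png

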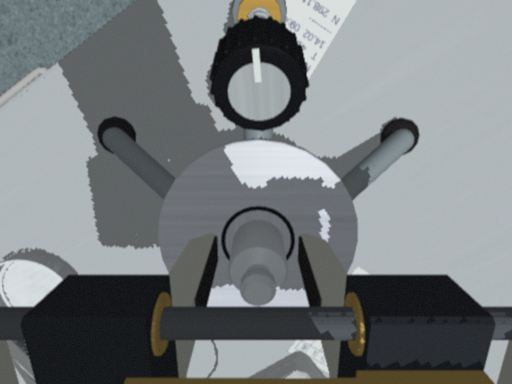

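View pics/s22.png

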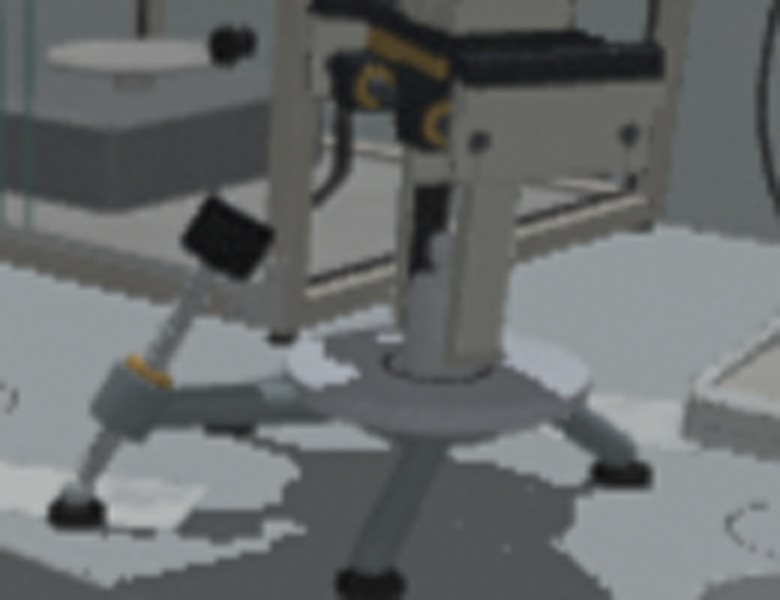

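Released; the weight stands in the ring, centred at col 258 with the ring visible round it. Retreat straight up, then check.

Emit:
drive_tool --rows '[[[0, 0, -8], 0, 0.1], [[0, 0, -18], 0, 0.1], [[0, 0, -25], 0, 0.1], [[0, 0, -30], 0, 0.1], [[0, 0, -30], 0, 0.1], [[0, 0, -20], 0, 0.1], [[0, 0, 0], 0, 0.1], [[0, 0, 0], 0, 0.1]]'

```text
clock: 32.25
tool_pos: [536.1, -226.3, 195.2]
tcp_rot: [0.283, 0.959, -0.0, 0.002]
wrist_force: [-0.9, -0.1, -0.4]
opening: 51.1
```

Emit:
drive_tool --rows '[[[-15, 0, -5], 0, 0.1], [[-25, 0, 0], 0, 0.1], [[-10, 0, 0], 0, 0.1], [[0, 0, 0], 0, 0.1], [[0, 0, 0], 0, 0.1], [[0, 0, 0], 0, 0.1], [[0, 0, 0], 0, 0.1], [[0, 0, 0], 0, 0.1]]'

```text
clock: 32.92
tool_pos: [576.9, -252.6, 198.4]
tcp_rot: [0.283, 0.959, 0.0, -0.0]
wrist_force: [-0.2, 0.6, -0.0]
opening: 51.8
```

```bash
python3 st.py
python3 - <<'E'
from h import *
r=cam("wrist"); im=r["color"]; cv2.imwrite("pics/w23.png",im); crop(im,190,60,140,160,"w23z",3.7); np.save("T23",r["T"])
s=cam("scene")["color"]; cv2.imwrite("pics/scene23.png",s); crop(s,270,60,130,100,"s23",6)
g=cv2.cvtColor(s,cv2.COLOR_BGR2GRAY).astype(int); print(g[158:163,331:335].tolist(), g[140:150,[281,283]].T.tolist())
d=cam("side")["color"]; cv2.imwrite("pics/side23.png",d); crop(d,200,40,150,112,"d23",5.3)
E
```

```text
32.9167 [ 576.9 -252.6  198.4] yaw x 147.1 tilt [-0.001  0.001 -1.   ] open 51.8 F [-0.2  0.6 -0. ]
[[25, 26, 25, 27], [25, 26, 26, 30], [41, 43, 50, 54], [73, 75, 81, 82], [83, 83, 84, 84]] [[143, 117, 95, 79, 48, 34, 28, 40, 95, 150], [117, 122, 102, 85, 48, 34, 28, 41, 95, 150]]
```

View pics/w23z.png

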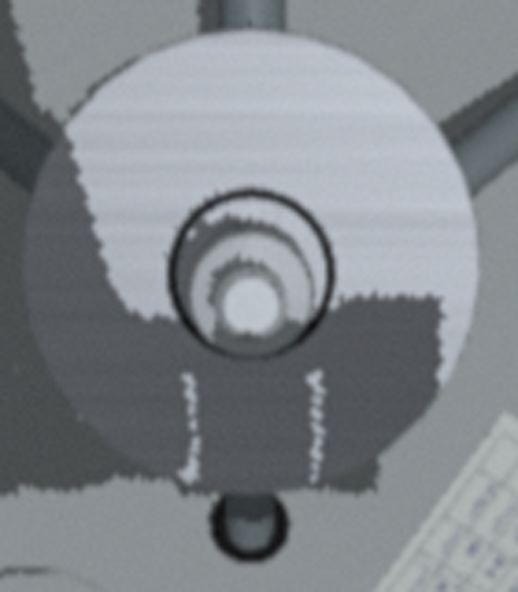

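View pics/s23.png

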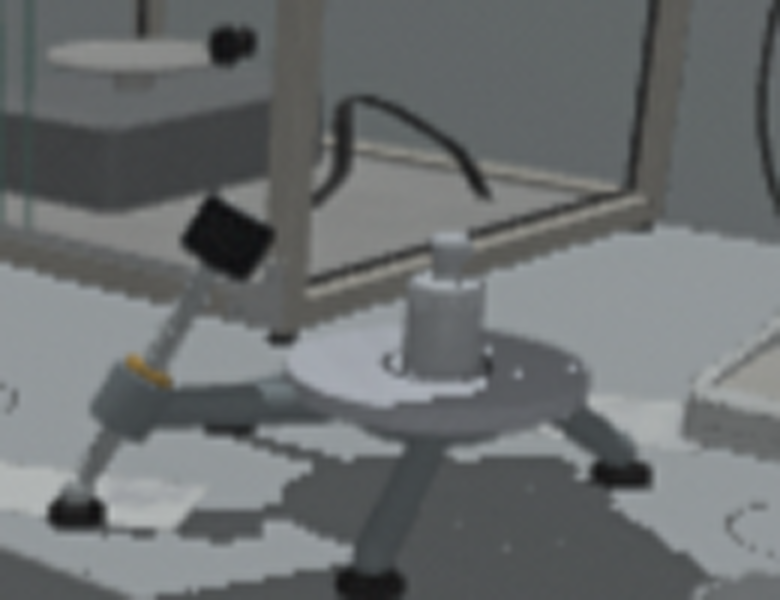

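View pics/d23.png

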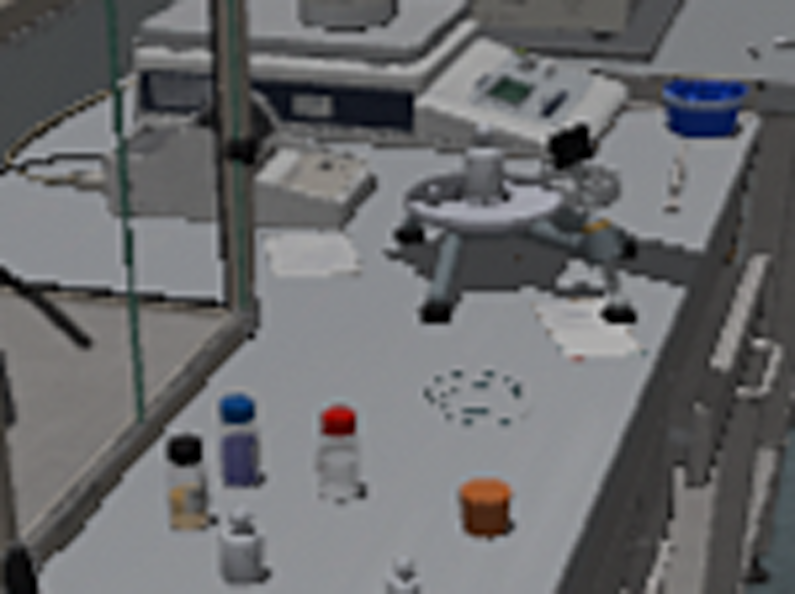

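Run:
```python
from h import *
r=cam("wrist"); r["T"]=np.load("T23.npy")
C=lambda x,y:(190+x/3.7-.4,60+y/3.7-.4)
a=onz(r,*C(251,272),55.3); 
for z,(x,y) in ((107,(250,305)),(89,(252,288))): b=onz(r,*C(x,y),z); print(a.round(1),b.round(1),np.linalg.norm((a-b)[:2]).round(1))
```

```text
[ 533.1 -224.6   55.3] [ 534.7 -225.9  107. ] 2.2
[ 533.1 -224.6   55.3] [ 533.6 -224.6   89. ] 0.5
```

```bash
python3 -c "
from cell import env
print(env.finish_job())"
```

```text
the job is handed in; nothing more can be done
None
```

I turned the knob clockwise until the screw foot rested on the bench, set the 200 g weight on the ring mark, and handed the job in with the clock at about 33 s. No verdict is reported.

- **Knob:** I worked it round in repeated short strokes. Contact came after about 190° instead of the 291° expected from the stated zero. By then the screw foot's pad had stopped moving in the scene view and a fixed pad had begun to lift slightly. I had gone about 45° past contact, so I turned back roughly 25°. That left about 0.5 mm of overshoot, a lift of about 0.3 mm at the fixed pad. I estimate the tilt at about 0.002 rad, against the 0.018 limit.
- **Weight:** I placed it by feel and stopped when the wrist force rose to about 5 N, then released it and backed away.
- **Last checks:**
  - The weight stands upright. Its centre is 0.5 mm from the ring centre measured at its shoulder and 2.2 mm measured at its head.
  - The screw foot's pad is still at its contact position.
  - The other weights, the vials and the stopper look unmoved in the side view. The dropper bottle is only partly in that last picture, and I passed nowhere near it.
  - The gripper is clear of everything.
- **Not confirmed:** I did not measure the foot's contact force directly. I inferred it from the pad no longer moving and the small lift of the fixed pad.

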